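# Pack the ruin walls into their case after the game

### The arm

A 6-joint arm with a two-finger parallel gripper is mounted at the origin on the work surface. World frame = base frame: x ahead of the robot, y to its left, z up, the work surface at z = 0. Lengths are in m, angles in degrees, forces in N, time in s.
With the tool pointing down it reaches from about 0.325 to 0.9 m from the base axis. Payload 6.1 kg.
Tool frame: the origin (TCP) lies on the centre line of the jaws, within the pads' length; the fingertips stand 17 mm ahead of it and the grasp point (between the pads) lies 2 mm behind it (ctrl.tips_ahead is the distance from the TCP to the fingertips, in m); z points along the fingers, y is the direction in which the jaws open and shut (so a half turn about z gives the same grasp; the last joint's range is limited). The gripper opens to 87 mm and grips with 3 to 60 N. Pads are 19 mm wide; open, the fingers measure 117 mm over their backs; the gripper's body (75 mm by 190 mm) begins 51 mm behind the grasp point.
Start: joints at [-73.344, 12.628, 87.462, -0, 79.91, -7.225], TCP at [0.253, -0.571, 0.24] pointing down, gripper open.
Joint ranges: [-170.65, 170.65], [-52.31, 119.04], [5.05, 147.46], [-71.25, 251.25], [11.57, 151.72], [-153.62, 153.62]. Speed limits (degrees/s): [147.25, 147.25, 172.46, 180, 180, 180].

### API

Orientations are given as [roll, pitch, yaw] about the fixed x, y, z axes, in that order (R = Rz(yaw) Ry(pitch) Rx(roll)).
In Python, from cell import ctrl gives the robot as it stands. The module is installed in compiled form; this text tells all that it offers.
- The arm moves only by the tool play_rows, never from a script. Its argument "increments" is a list that holds one entry, the list of rows, each a list of 4 numbers: the shift along the tool's x, y, z in mm, then the turn about the tool's z in degrees. In form: [[[dx, dy, dz, spin], ...]]. A call has 1 to 8 rows; each row is the pose to reach, as a shift and turn from the pose commanded when the call began, along the tool's axes at that moment; what a row does not reach only later rows make up. A row lasts 1/8 s, in which the tool goes at most 62.5 mm and 10.7 degrees, less where a joint would pass 70% of its speed; a pose out of reach is approached as far as the arm can. A call with a gripper value outside its range is refused whole. "claw" is the opening, from 0 (shut) to 1 (fully open), set as the call begins (left out, the last holds). The fingers move at their own pace and stop on an object; "grip_force" is the grip in N (left out, the last holds). Time passes only in rows, so rows that repeat a pose let the fingers close. It gives the time, the measured TCP pose, the force and the opening at its end, in the units of the state.
- ctrl.get_obs(): the state, without advancing time (a new reading comes with each control period).
- ctrl.read_camera(name): name is "scene" or "top" or "wrist"; returns a dict with "frame" (384x512x3 uint8, blue, green, red), "fov_y" (degrees; the focal length in pixels is half the picture's height over the tangent of half this angle, whatever the lens; pixels are square), "cx", "cy" (the principal point, pixels), "world_from_camera" (4x4, takes a point from camera to world coordinates). Camera axes: x right, y up, looking along -z (the intrinsics and any distortion apply to the point x, -y, -z); pixel columns grow to the right and rows downward; lengths in m; the calibration is good to about 2 mm. A picture is of the moment at which its call begins. There is no depth.
- ctrl.sign_off(): hands the job in, once; it reports no verdict.
Trained networks look in a picture, given as the dict that the camera call returned (one of the last four; its "shot" number tells which), for a name from the list of things; names that differ only in an ending like _2 or _b are one class to them, and where a whole thing is asked for, a point or a joint stands for the part that bears it (a point fixed in the world has none). Each returns a list of dicts, best first, with "confidence" (0 to 1); they miss things now and then, are a little off and sometimes report something else, mostly with a low value. They report only what shows in the picture. A call takes as long as a camera call. They do not tell look-alikes from the thing itself.
- ctrl.cut_out(picture, name): "region" (384x512 bool, what is visible of it) and "uv" ([column, row] in pixels, amid what is visible of it).
- ctrl.mark_of(picture, name): "uv" ([column, row] in pixels: a listed point, or the origin of a listed thing).
The state is a dict: "time": time; "q": joint angles; "qvel": joint speeds; "joint_efforts": joint torques, N m; "tcp_pos": TCP position; "ee_rot": TCP orientation; "wrist_force": force on the tool from outside, world axes, zero at the start; "ft_torque": the same for the moment, N m; "width": opening from 0.0 (shut) to 1.0 (fully open).
Only numpy, scipy, OpenCV 4.12 (cv2) and the standard library are available. Lean on these libraries where they do the work, as an engineer would, in place of code of your own. Each camera call takes 0.05 s, during which the arm holds its last target.

### The job

Pack away the ruin walls after the game: slide every wall panel up out of the wooden slotted stand and lower it, without dropping it, upright into a slot of the storage case until it stands on the case floor (one panel per slot, any slot). Then set the loose lid on the case so that it sits level and fully down on the rim, let go of it, and after that push both steel lock studs at the sides of the case all the way down. Leave the statue, the dice cup and the tape measure where they are.

Things in the scene. Friction and masses are not known exactly. Their poses are not given: they have to be found in the camera images.
- rack: fixed wooden slotted stand, 200 x 118 mm, 43 mm high. Origin: centre of its underside. Five slots run along its y, at x = -80, -40, 0, 40 and 80 mm; each is 7 mm wide and 35 mm deep (slot floor 8 mm above the table), so 40 mm of a panel stands out
- panel1: ruin wall panel of plain 5 mm board: 100 mm wide, 75 mm tall, 5 mm thick (lower 45 mm full width with two windows, above it a tower 60 mm wide in the middle up to the top edge). Origin: middle of its bottom edge; x across the thickness, y along the width, z up. At the start it stands in one slot of the rack; it may be absent (None)
- panel2: ruin wall panel of plain 5 mm board: 100 mm wide, 75 mm tall, 5 mm thick (lower 45 mm full width with two windows, above it a tower 60 mm wide in the middle up to the top edge). Origin: middle of its bottom edge; x across the thickness, y along the width, z up. At the start it stands in one slot of the rack; it may be absent (None)
- panel3: ruin wall panel of plain 5 mm board: 100 mm wide, 75 mm tall, 5 mm thick (lower 45 mm full width with two windows, above it a tower 60 mm wide in the middle up to the top edge). Origin: middle of its bottom edge; x across the thickness, y along the width, z up. At the start it stands in one slot of the rack; it may be absent (None)
- panel4: ruin wall panel of plain 5 mm board: 100 mm wide, 75 mm tall, 5 mm thick (lower 45 mm full width with two windows, above it a tower 60 mm wide in the middle up to the top edge). Origin: middle of its bottom edge; x across the thickness, y along the width, z up. At the start it stands in one slot of the rack; it may be absent (None)
- panel5: ruin wall panel of plain 5 mm board: 100 mm wide, 75 mm tall, 5 mm thick (lower 45 mm full width with two windows, above it a tower 60 mm wide in the middle up to the top edge). Origin: middle of its bottom edge; x across the thickness, y along the width, z up. At the start it stands in one slot of the rack; it may be absent (None)
- case: fixed open plywood case, outside 238 (x) x 120 (y) x 92 mm high, walls 5 mm, floor 6 mm thick. Origin: centre of its underside, z up. A grey insert (top 34 mm above the table) has five slots along y, 9 mm wide, 28 mm deep, 110 mm long. A panel in it ends 11 mm below the rim. Mid +y and -y sides: black housing 34 x 34 mm, 92 mm high, with a lock stud
- case_slot1 (a point): middle of the floor of the case's slot at x = -80 mm (6 mm above the table); its axes are the case's: x across the slot, y along it
- case_slot2 (a point): middle of the floor of the case's slot at x = -40 mm (6 mm above the table); its axes are the case's: x across the slot, y along it
- case_slot3 (a point): middle of the floor of the case's slot at x = 0 mm (6 mm above the table); its axes are the case's: x across the slot, y along it
- case_slot4 (a point): middle of the floor of the case's slot at x = 40 mm (6 mm above the table); its axes are the case's: x across the slot, y along it
- case_slot5 (a point): middle of the floor of the case's slot at x = 80 mm (6 mm above the table); its axes are the case's: x across the slot, y along it
- lid: loose plywood lid: plate 238 (x) x 120 (y) x 6 mm with a plug 220 x 102 x 5 mm under it that fits into the case mouth with 4 mm to spare all round, and a wooden bar grip on top in the middle, 20 mm (x) x 64 mm (y) and 26 mm high. Origin: centre of the plug's underside; z up. Lies flat on the table at first. Seated: origin 87 mm above the table, either way round. Lid mass about 0.16 kg
- lid_grip (a point): centre of the top face of the lid's bar grip, 37 mm above the lid's origin
- stud1 (a joint): lock stud at the case's -y side: 0 = up, 0.010 m = pushed fully down; it stays where it is left, pushing takes about 5 N
- stud2 (a joint): lock stud at the case's +y side: as stud1
- stud1_top (a point): centre of the top face of stud1, a steel cylinder of 20 mm diameter standing 20 mm out of its housing (10 mm when fully down: 102 mm above the table, 4 mm higher than the seated lid's plate); 83 mm from the case's centre
- stud2_top (a point): the same for stud2
- statue: bystander: bronze-coloured resin statue, 46 mm square base, 85 mm tall; origin under its base
- dicecup: bystander: black dice cup, 70 mm diameter, 85 mm tall; origin under its base
- tape: bystander: round grey tape measure, 60 mm diameter, 25 mm high; origin under its base
Things that resemble listed ones, but are neither listed nor needed, are in the scene too. Leave any blue look-alike of the panel3 alone.

How it is judged:
By the outcome, as a careful person would: the job done as asked, in the order asked, and still so for the second after the job is handed in, with the robot touching nothing.
Of panel1, panel2, panel3, panel4, panel5 only 3 to 5 are there at a start; the rules pass over those that are not, and their reading is None.
At some moment in a run one of lid may be knocked a few centimetres aside while the robot is not near it.
It also fails if it takes over 210 s, if anything falls off the work surface, if the arm or the gripper's body presses on something with over 40 N, if the wrist force passes 120 N, or if a joint passes its speed limit or range.

## Working session

There is one attempt and no reset: what is moved stays moved. The work goes in short steps, Python scripts to look and compute and a tool call to move; the robot and the scene stay as the last step left them, time stands still between calls to the robot, and variables do not carry over. Pictures are saved under pics/ and viewed, and the job is handed in when it is done.

Besides the shell and the picture viewer there is one more tool, called as name(argument=value, ...), one argument or row to a line, values as JSON. play_rows: Moves the arm, as the interface text tells. Its arguments: {"type":"object","properties":{"increments":{"type":"array","items":{"type":"array","items":{"type":"array","items":{"type":"number"}}}},"claw":{"type":"number"},"grip_force":{"type":"number"}},"required":["increments"]}

```bash
mkdir -p pics; ls; python3 - <<'E'
from cell import ctrl
import cv2
print(ctrl.get_obs())
for n in ["scene","top","wrist"]:
    p=ctrl.read_camera(n); cv2.imwrite(f"pics/a_{n}.png",p["frame"]); print({k:v for k,v in p.items() if k!="frame"})
E
```

```text
pics
{'time': 0.0, 'q': array([-7.33436312e+01,  1.26762138e+01,  8.75268789e+01, -1.26903071e-03,
        7.99099680e+01, -7.22550985e+00]), 'qvel': array([-0.02941806, -0.07788959,  0.01905559, -0.01860136, -0.09750743,
       -0.06409388]), 'joint_efforts': array([ 1.99767579e-03, -4.94604313e+01, -3.87377930e+01,  6.99870475e-02,
        5.68098121e-02, -1.13678634e-04]), 'tcp_pos': array([ 0.25284483, -0.57091799,  0.23841643]), 'ee_rot': array([-1.79887680e+02, -1.29811456e-02,  2.38820895e+01]), 'wrist_force': array([-0.09789754, -0.32845133,  0.3101725 ]), 'ft_torque': array([ 0.00435234, -0.02218156, -0.01976168]), 'width': 1.0003200781359427}
{'fov_y': 54.82761275353739, 'cx': 252.9911976138278, 'cy': 196.8856094543016, 'world_from_camera': array([[-0.49910772, -0.64506314,  0.57860612,  1.10837635],
       [ 0.86650689, -0.37736089,  0.32674848,  0.38779698],
       [ 0.00756992,  0.66444888,  0.74729538,  0.78153716],
       [ 0.        ,  0.        ,  0.        ,  1.        ]]), 'shot': 1}
{'fov_y': 44.0004270864233, 'cx': 257.4849181424082, 'cy': 194.45409118738522, 'world_from_camera': array([[-1.75888776e-02,  9.92429407e-01, -1.21550415e-01,
         3.96905686e-01],
       [-9.99844062e-01, -1.76499700e-02,  5.74129231e-04,
         8.98849295e-02],
       [-1.57557845e-03,  1.21541559e-01,  9.92585093e-01,
         1.53131699e+00],
       [ 0.00000000e+00,  0.00000000e+00,  0.00000000e+00,
         1.00000000e+00]]), 'shot': 2}
{'fov_y': 69.661895024662, 'cx': 253.14064305032537, 'cy': 196.72139099758974, 'world_from_camera': array([[ 0.40538771,  0.88135717,  0.24263213,  0.31819275],
       [-0.91414364,  0.39127959,  0.10602686, -0.54085294],
       [-0.00148946, -0.2647826 ,  0.96430698,  0.38373022],
       [ 0.        ,  0.        ,  0.        ,  1.        ]]), 'shot': 3}
```

View pics/a_scene.png

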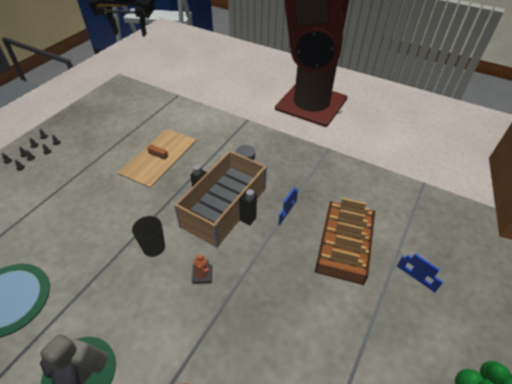

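View pics/a_top.png

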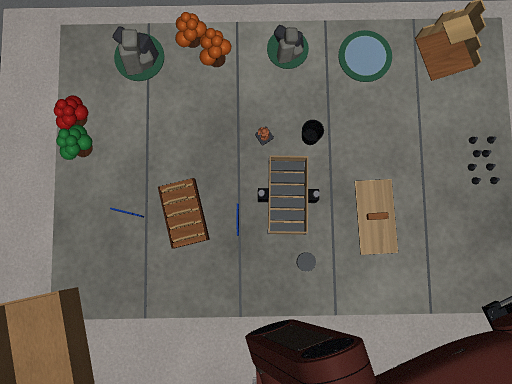

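View pics/a_wrist.png

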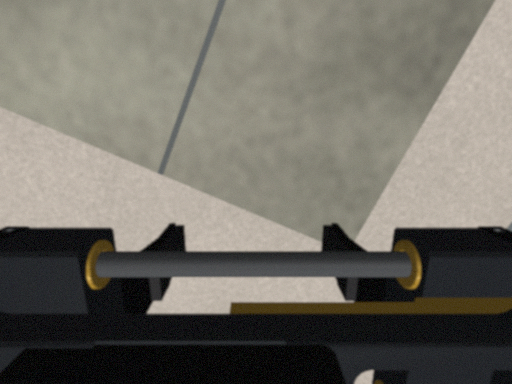

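```bash
cat > h.py <<'E'
import numpy as np, cv2
from cell import ctrl
def K(p):
    f=p["frame"].shape[0]/2/np.tan(np.radians(p["fov_y"])/2)
    return f,p["cx"],p["cy"]
def ray(p,uv,z):
    f,cx,cy=K(p); T=p["world_from_camera"]
    d=T[:3,:3]@np.array([(uv[0]-cx)/f,-(uv[1]-cy)/f,-1.0]); o=T[:3,3]
    return o+d*(z-o[2])/d[2]
def proj(p,X):
    f,cx,cy=K(p); T=p["world_from_camera"]
    c=(np.atleast_2d(X)-T[:3,3])@T[:3,:3]
    return np.stack([cx+f*c[:,0]/-c[:,2], cy-f*c[:,1]/-c[:,2]],1)
E
python3 - <<'E'
from h import *
import cv2
p=ctrl.read_camera("top"); s=ctrl.read_camera("scene")
for n in ["rack","case","lid","panel1","statue","dicecup","tape","lid_grip","stud1_top","stud2_top","case_slot1","case_slot5","case_slot3"]:
  for nm,q in (("top",p),("scene",s)):
    try:
        print(n,nm,[(np.round(m["uv"],1),round(m["confidence"],2)) for m in ctrl.mark_of(q,n)])
    except Exception as e: print(n,nm,e)
a=cv2.resize(p["frame"][165:265,145:265],None,fx=6,fy=6,interpolation=cv2.INTER_CUBIC); cv2.imwrite("pics/b1.png",a)
a=cv2.resize(p["frame"][140:265,245:405],None,fx=5,fy=5 -0.2,interpolation=cv2.INTER_CUBIC); cv2.imwrite("pics/b2.png",a)
a=cv2.resize(s["frame"][180:300,260:400],None,fx=5,fy=5,interpolation=cv2.INTER_CUBIC); cv2.imwrite("pics/b3.png",a)
E
```

```text
rack top [(array([185. , 215.6]), 0.73)]
rack scene [(array([345.3, 242.8]), 0.81)]
case top [(array([287.1, 198.7]), 0.78)]
case scene [(array([222. , 206.9]), 0.65)]
lid top [(array([376.7, 216.1]), 0.57), (array([288.5, 174.7]), 0.57)]
lid scene [(array([157.9, 159.9]), 0.75), (array([159.1, 150.7]), 0.71)]
panel1 top [(array([175.8, 189.2]), 0.69), (array([183.4, 199.1]), 0.65), (array([240.2, 218.9]), 0.59), (array([264. , 135.6]), 0.59), (array([287.9, 208.5]), 0.54), (array([190.8, 236.3]), 0.53), (array([130.6, 213.1]), 0.48), (array([184.9, 211.7]), 0.46), (array([186.9, 224.6]), 0.38), (array([260.7, 194.6]), 0.29)]
panel1 scene [(array([343.8, 229.6]), 0.97), (array([344.2, 255.5]), 0.84), (array([289.2, 213. ]), 0.79), (array([348.9, 218.1]), 0.76), (array([345.7, 239.7]), 0.74), (array([338.1, 269.3]), 0.68), (array([414.3, 277.5]), 0.6), (array([240.4, 186.7]), 0.59), (array([191. , 171.4]), 0.31)]
statue top [(array([263. , 135.6]), 0.59)]
statue scene [(array([203.8, 277.2]), 0.68)]
dicecup top [(array([309.9, 137.4]), 0.59)]
dicecup scene [(array([154.4, 244.7]), 0.8
[... 729 characters left out ...]
.5]), 0.63)]
case_slot5 top [(array([284.5, 180.6]), 0.96), (array([284.8, 174.8]), 0.86), (array([286.1, 225.3]), 0.69), (array([284.3, 194.7]), 0.68), (array([286.4, 205.7]), 0.64)]
case_slot5 scene [(array([202.9, 225.7]), 0.89), (array([243.7, 188.2]), 0.85), (array([232.6, 195. ]), 0.84), (array([220.5, 206.9]), 0.69), (array([215.3, 211.5]), 0.63)]
case_slot3 top [(array([284.5, 180.6]), 0.96), (array([284.8, 174.8]), 0.86), (array([286.1, 225.3]), 0.69), (array([284.3, 194.7]), 0.68), (array([286.4, 205.7]), 0.64)]
case_slot3 scene [(array([202.9, 225.7]), 0.89), (array([243.7, 188.2]), 0.85), (array([232.6, 195. ]), 0.84), (array([220.5, 206.9]), 0.69), (array([215.3, 211.5]), 0.63)]
```

View pics/b1.png

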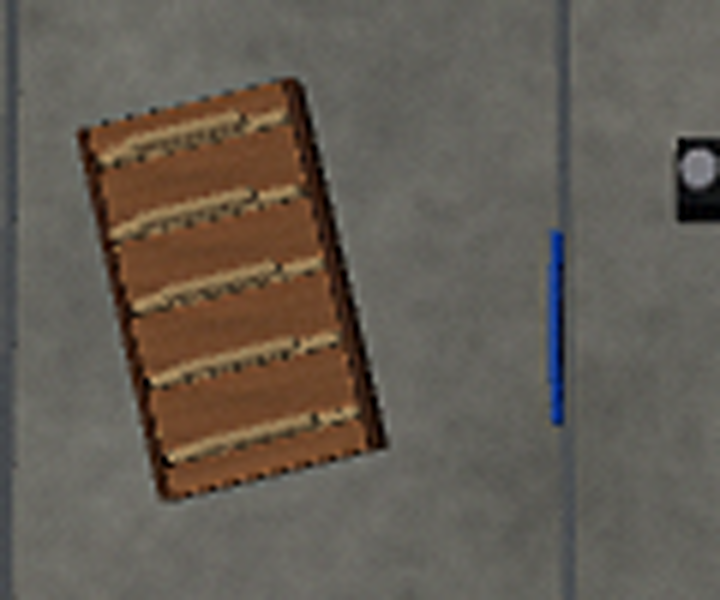

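View pics/b2.png

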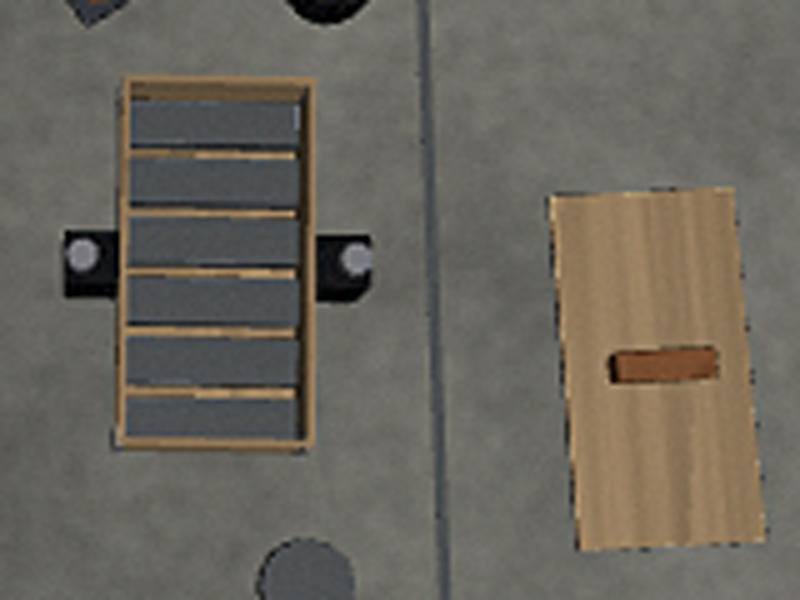

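View pics/b3.png

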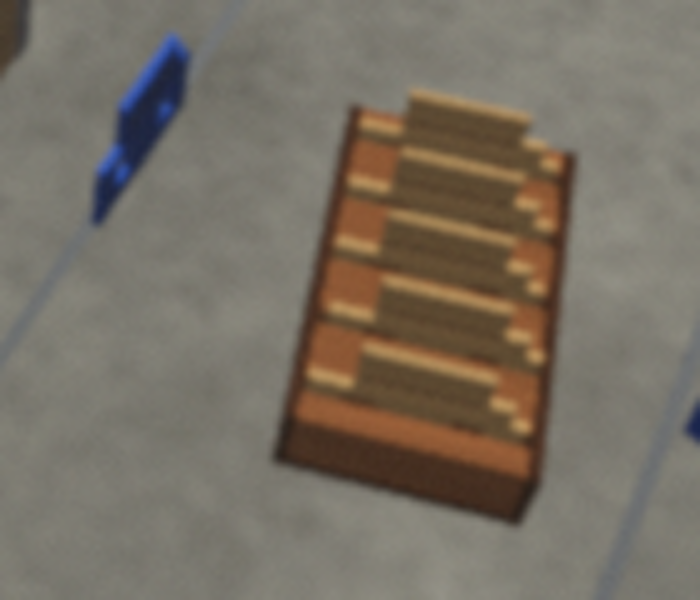

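```bash
python3 - <<'E'
from h import *
p=ctrl.read_camera("top"); s=ctrl.read_camera("scene")
for n,z in [("rack",0),("case",0),("lid_grip",.037),("stud1_top",.112),("stud2_top",.112),("statue",0),("dicecup",0),("tape",0)]:
    for q in (p,s):
        m=ctrl.mark_of(q,n)[0]; print(n,np.round(ray(q,m["uv"],z),4))
c=lambda u,v:(145+(u+.5)/6-.5,165+(v+.5)/6-.5)
C=[ray(p,c(*x),.043)[:2] for x in [(82,128),(290,80),(370,450),(165,496)]]
print(np.round(C,4), np.mean(C,0))
for a,b in [(0,1),(1,2),(3,2),(0,3)]:
    d=C[b]-C[a]; print(np.linalg.norm(d),np.degrees(np.arctan2(d[1],d[0])))
E
```

```text
rack [0.5166 0.3259 0.    ]
rack [0.5276 0.3244 0.    ]
case [ 0.5823 -0.0061  0.    ]
case [ 0.5818 -0.0086  0.    ]
lid_grip [ 0.5116 -0.2804  0.037 ]
lid_grip [ 0.5155 -0.2899  0.037 ]
stud1_top [ 0.5703 -0.0825  0.112 ]
stud1_top [0.568  0.3199 0.112 ]
stud2_top [0.5563 0.3081 0.112 ]
stud2_top [0.5998 0.3279 0.112 ]
statue [0.7765 0.0651 0.    ]
statue [0.7771 0.0698 0.    ]
dicecup [ 0.7734 -0.088   0.    ]
dicecup [ 0.7734 -0.09    0.    ]
tape [ 0.3743 -0.0651  0.    ]
tape [ 0.3612 -0.0578  0.    ]
[[0.6119 0.4024]
 [0.6356 0.2927]
 [0.4402 0.2513]
 [0.4183 0.3578]] [0.52650807 0.32606593]
0.11221609360477922 -77.83259798600164
0.19974319589176676 -168.04145913654457
0.10872579304601383 -78.37964340516531
0.19872306500445786 -167.0347537509147
```

play_rows(
  increments=[
    [[60,-38,-20,-8],[120,-76,-40,-16],[180,-114,-60,-24],[240,-152,-80,-34],[290,-182,-110,-44],[340,-212,-110,-54],[390,-245,-110,-64],[440,-275,-110,-66]],
  ],
)

```text
time: 3.45
tcp_pos: [0.5257, -0.1684, 0.3495]
ee_rot: [179.9, 0.0, 90.0]
wrist_force: [0.7, -1.4, -0.0]
width: 0.998
```

```bash
cat > st.py <<'E'
from h import *
o=ctrl.get_obs()
print("t",round(o["time"],2),"tcp",np.round(o["tcp_pos"]*1000,1),"rpy",np.round(o["ee_rot"],2),"q",np.round(o["q"],1),"F",np.round(o["wrist_force"],1),"w",round(o["width"],3))
E
python3 st.py
```

```text
t 3.45 tcp [ 525.7 -168.4  349.5] rpy [1.7991e+02 5.0000e-02 9.0030e+01] q [-25.9  -0.3  89.8  -0.   90.4 -26. ] F [ 0.7 -1.4 -0. ] w 0.998
```

play_rows(
  increments=[
    [[55,37,0,0],[55,37,0,0],[55,37,0,0],[55,37,0,0]],
  ],
)

```text
time: 3.95
tcp_pos: [0.5612, -0.1165, 0.3486]
ee_rot: [-180.0, 0.0, 89.8]
wrist_force: [-0.1, -0.4, 0.0]
width: 1.0
```

```bash
python3 st.py; python3 - <<'E'
from h import *
p=ctrl.read_camera("wrist"); cv2.imwrite("pics/w1.png",p["frame"]); np.save("w1.npy",p,allow_pickle=True)
E
python3 st.py
```

```text
t 3.95 tcp [ 561.2 -116.5  348.6] rpy [-1.7999e+02  2.0000e-02  8.9780e+01] q [-19.6   2.7  86.8  -0.   90.5 -19.4] F [-0.1 -0.4  0. ] w 1.0
t 4.0 tcp [ 561.1 -116.6  348.6] rpy [-1.7999e+02  2.0000e-02  8.9760e+01] q [-19.6   2.7  86.8  -0.   90.5 -19.4] F [-0.2 -0.6  0.2] w 1.0
```

View pics/w1.png

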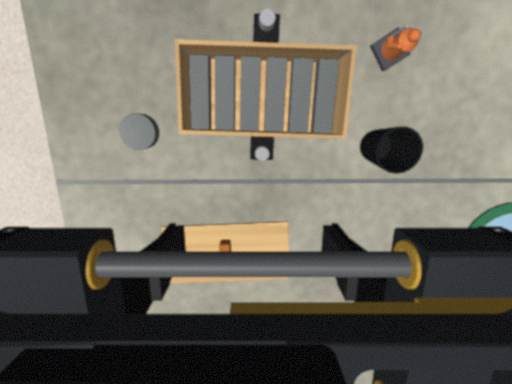

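```bash
cat >> h.py <<'E'
from scipy.optimize import least_squares
def rect_pts(x,y,yaw,L,W,z,n=40):
    c,s=np.cos(yaw),np.sin(yaw); t=np.linspace(-1,1,n)
    P=np.concatenate([np.stack([t*L/2,0*t+W/2],1),np.stack([t*L/2,0*t-W/2],1),np.stack([0*t+L/2,t*W/2],1),np.stack([0*t-L/2,t*W/2],1)])
    return np.stack([x+c*P[:,0]-s*P[:,1],y+s*P[:,0]+c*P[:,1],0*P[:,0]+z],1)
def fit_rect(p,mask,x0,y0,yaw0,L,W,z,iters=6,free=False):
    """fit outer rect to contour of mask: distance from contour points to the projected rect"""
    cs,_=cv2.findContours(mask.astype(np.uint8),cv2.RETR_EXTERNAL,cv2.CHAIN_APPROX_NONE)
    c=max(cs,key=cv2.contourArea)
    # sub-pixel: contour pixels are the inner border pixels; push half a pixel outward later
    c=c[:,0,:].astype(float)
    f,cx,cy=K(p)
    X=np.array([ray(p,u,z)[:2] for u in c])
    pix=(p["world_from_camera"][2,3]-z)/f
    def res(v):
        co,s=np.cos(v[2]),np.sin(v[2]); d=X-v[:2]
        a=np.abs(co*d[:,0]+s*d[:,1])-L/2*(v[3] if free else 1); b=np.abs(-s*d[:,0]+co*d[:,1])-W/2*(v[3] if free else 1)
        e=np.maximum(a,b)+0.5*pix
        return e*1000
    v0=[x0,y0,yaw0]+([1.0] if free else [])
    r=least_squares(res,v0,loss="soft_l1",f_scale=1.0,x_scale=[.001,.001,.01]+([.01] if free else []))
    return r.x, np.sqrt(np.mean(np.clip(r.fun**2,0,25))), X
E
python3 - <<'E'
from h import *
p=np.load("w1.npy",allow_pickle=True).item()
f=p["frame"]; hsv=cv2.cvtColor(f,cv2.COLOR_BGR2HSV)
for uv in [(265,43),(265,135),(179,90),(351,90)]: print(f[uv[1]-2:uv[1]+3,uv[0]].tolist(),hsv[uv[1],uv[0]])
roi=np.zeros(f.shape[:2],bool); roi[30:145,165:365]=True
m=(hsv[...,1]>60)&(hsv[...,0]>5)&(hsv[...,0]<25)&roi
m=cv2.morphologyEx(m.astype(np.uint8),cv2.MORPH_CLOSE,np.ones((5,5)))
cs,_=cv2.findContours(m,cv2.RETR_EXTERNAL,cv2.CHAIN_APPROX_NONE); print([cv2.contourArea(c) for c in cs])
for free in (False,True):
    v,r,X=fit_rect(p,m,.58,-.006,0,.238,.120,.092,free=free); print(v[:2],np.degrees(v[2]),v[3:],r)
v,r,X=fit_rect(p,m,.58,-.006,0,.238,.120,.092)
vis=cv2.resize(f[0:160,150:380],None,fx=3.4,fy=3.4,interpolation=cv2.INTER_CUBIC)
def draw(P):
    for u in proj(p,P):
        cv2.circle(vis,tuple(np.int32(((u-[150,0]+.5)*3.4-.5))),1,(255,0,255),-1)
draw(rect_pts(v[0],v[1],v[2],.238,.12,.092))
c,s=np.cos(v[2]),np.sin(v[2])
for x in (-80,-40,0,40,80):
    draw(rect_pts(v[0]+c*x/1000,v[1]+s*x/1000,v[2],.009,.11,.034))
for sg in (1,-1):
    t=np.linspace(0,6.28,30); draw(np.stack([v[0]-s*sg*.083+.01*np.cos(t),v[1]+c*sg*.083+.01*np.sin(t),.112+0*t],1))
cv2.imwrite("pics/w1f.png",vis)
E
```

```text
[[52, 72, 86], [86, 121, 149], [105, 155, 188], [116, 167, 207], [108, 160, 197]] [ 18 113 188]
[[101, 149, 182], [116, 168, 207], [112, 157, 195], [84, 117, 143], [49, 65, 78]] [ 16 109 195]
[[112, 166, 204], [110, 164, 199], [114, 166, 205], [112, 165, 204], [115, 165, 205]] [ 17 113 205]
[[129, 167, 192], [134, 172, 195], [138, 170, 191], [138, 170, 189], [141, 170, 187]] [ 18  71 191]
[16417.0]
[ 0.57501628 -0.00376361] -1.9302393763082384 [] 1.0018568091818867
[ 0.57501736 -0.00380739] -1.9202218954993617 [1.00816489] 0.684687806937654
```

View pics/w1f.png

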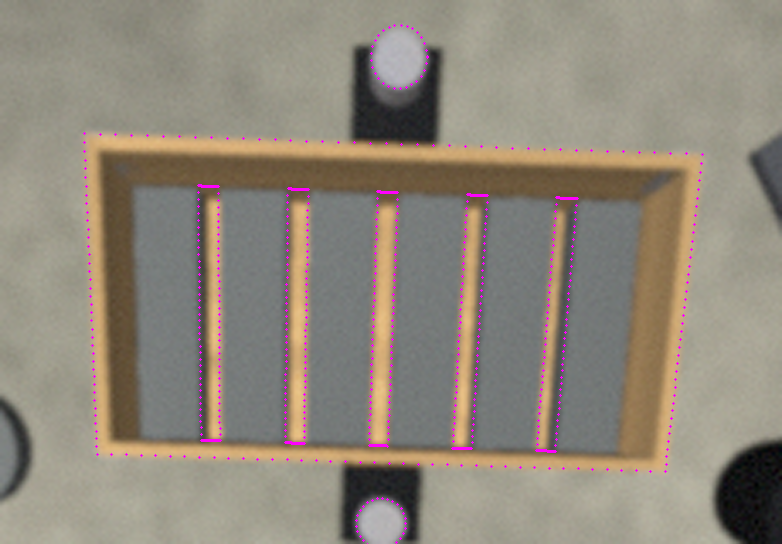

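play_rows(
  increments=[
    [[60,-3,0,-4],[120,-6,10,-8],[180,-9,20,-13],[240,-12,30,-13],[300,-15,40,-13],[360,-20,50,-13],[372,-20,50,-13],[372,-20,50,-13]],
  ],
)

```text
time: 5.0
tcp_pos: [0.5428, 0.2562, 0.2987]
ee_rot: [180.0, 0.0, 102.9]
wrist_force: [0.2, -0.6, 0.6]
width: 0.999
```

```bash
python3 st.py; python3 - <<'E'
from h import *
p=ctrl.read_camera("wrist"); cv2.imwrite("pics/w2.png",p["frame"]); np.save("w2.npy",p,allow_pickle=True)
E
python3 st.py
```

```text
t 5.0 tcp [542.8 256.2 298.7] rpy [1.8000e+02 4.0000e-02 1.0288e+02] q [17.8  7.4 87.  -0.  85.5  4.9] F [ 0.2 -0.6  0.6] w 0.999
t 5.05 tcp [543.1 255.4 298.9] rpy [1.7998e+02 5.0000e-02 1.0281e+02] q [17.7  7.4 87.1 -0.  85.5  4.9] F [-0.4 -0.2 -0.6] w 1.0
```

View pics/w2.png

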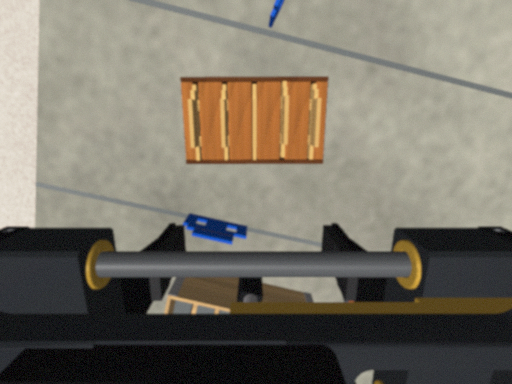

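```bash
cat > fr.py <<'E'
from h import *
import sys
p=np.load(sys.argv[1]+".npy",allow_pickle=True).item()
f=p["frame"]; hsv=cv2.cvtColor(f,cv2.COLOR_BGR2HSV)
roi=np.zeros(f.shape[:2],bool); roi[60:175,165:345]=True
m=(hsv[...,1]>80)&((hsv[...,0]<25)|(hsv[...,0]>170))&roi
m=cv2.morphologyEx(m.astype(np.uint8),cv2.MORPH_CLOSE,np.ones((5,5)))
for free in (True,False):
    v,r,X=fit_rect(p,m,.526,.326,.22,.2,.118,.043,free=free); print(v[:2],np.degrees(v[2]),v[3:],r)
c,s=np.cos(v[2]),np.sin(v[2])
S=4.5;o=np.array([165,60])
vis=cv2.resize(f[60:180,165:340],None,fx=S,fy=S,interpolation=cv2.INTER_CUBIC)
def draw(P,col=(255,0,255)):
    for u in proj(p,P):
        cv2.circle(vis,tuple(np.int32(((u-o+.5)*S-.5))),1,col,-1)
draw(rect_pts(v[0],v[1],v[2],.2,.118,.043))
for x in (-80,-40,0,40,80):
    X0=v[0]+c*x/1000,v[1]+s*x/1000
    draw(rect_pts(*X0,v[2],.005,.06,.083),(255,0,0))
    draw(rect_pts(*X0,v[2],.005,.1,.053),(0,255,0))
    print(x,np.round(X0,4))
cv2.imwrite("pics/"+sys.argv[1]+"f.png",vis)
E
python3 fr.py w2
```

```text
[0.52716884 0.32667327] 13.045121206349457 [0.9963148] 0.3969967070505423
[0.52716203 0.32666682] 13.032836140109993 [] 0.4934056745753001
-80 [0.4492 0.3086]
-40 [0.4882 0.3176]
0 [0.5272 0.3267]
40 [0.5661 0.3357]
80 [0.6051 0.3447]
```

View pics/w2f.png

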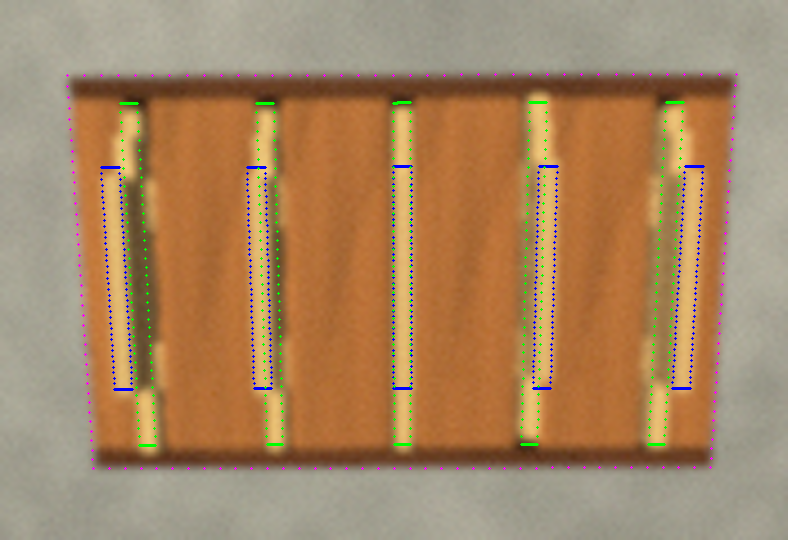

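```bash
cat > d.py <<'E'
from h import *
import sys
o=ctrl.get_obs(); x,y,z,yaw=map(float,sys.argv[1:5])
t=o["tcp_pos"]*1000; w=np.radians(o["ee_rot"][2])
d=np.array([x,y,z])-t
sp=-(yaw-o["ee_rot"][2]); sp=(sp+180)%360-180
print("t %.2f"%o["time"],"tcp",np.round(t,1),"rpy",np.round(o["ee_rot"],2),"F",np.round(o["wrist_force"],1),"w %.3f"%o["width"])
print("delta dx %.1f dy %.1f dz %.1f spin %.2f"%(d[0]*np.cos(w)+d[1]*np.sin(w), d[0]*np.sin(w)-d[1]*np.cos(w), -d[2], sp))
E
cat > slots.py <<'E'
import numpy as np
r=[527.2,326.7,13.03]; c=[575.0,-3.8,-1.93]
for n,(x,y,a) in (("rack",r),("case",c)):
    a=np.radians(a)
    for s in (-80,-40,0,40,80): print(n,s,np.round([x+np.cos(a)*s,y+np.sin(a)*s],1))
E
python3 slots.py; python3 d.py 527.2 326.7 120 103.0
```

```text
rack -80 [449.3 308.7]
rack -40 [488.2 317.7]
rack 0 [527.2 326.7]
rack 40 [566.2 335.7]
rack 80 [605.1 344.7]
case -80 [495.   -1.1]
case -40 [535.   -2.5]
case 0 [575.   -3.8]
case 40 [615.   -5.1]
case 80 [655.   -6.5]
t 5.05 tcp [543.1 255.4 298.9] rpy [1.7998e+02 5.0000e-02 1.0281e+02] F [-0.4 -0.2 -0.6] w 1.000
delta dx 73.1 dy 0.3 dz 178.9 spin -0.19
```

play_rows(
  increments=[
    [[20,0,50,0],[40,0,100,0],[60,0,150,0],[73,0,179,0],[73,0,179,0],[73,0,179,0]],
  ],
  claw=0.3,
)

```text
time: 5.8
tcp_pos: [0.5281, 0.3269, 0.1216]
ee_rot: [179.8, -0.0, 102.8]
wrist_force: [0.5, -0.4, 0.6]
width: 0.401
```

```bash
python3 d.py 527.2 326.7 72 103.0
```

```text
t 5.80 tcp [528.1 326.9 121.6] rpy [ 1.7985e+02 -1.0000e-02  1.0278e+02] F [ 0.5 -0.4  0.6] w 0.401
delta dx 0.0 dy -0.9 dz 49.6 spin -0.22
```

play_rows(
  increments=[
    [[0,-1,15,0],[0,-1,35,0],[0,-1,50,0],[0,-1,50,0],[0,-1,50,0]],
  ],
)

```text
time: 6.42
tcp_pos: [0.5254, 0.328, 0.0695]
ee_rot: [-180.0, 0.0, 102.9]
wrist_force: [-0.4, -0.2, 0.4]
width: 0.3
```

```bash
python3 d.py 527.2 326.7 72 103.0
```

```text
t 6.42 tcp [525.4 328.   69.5] rpy [-180.      0.    102.89] F [-0.4 -0.2  0.4] w 0.300
delta dx -1.6 dy 1.5 dz -2.5 spin -0.11
```

play_rows(
  increments=[
    [[0,1,-1,0],[0,1,-1,0]],
  ],
)

```text
time: 6.68
tcp_pos: [0.5269, 0.3284, 0.0714]
ee_rot: [179.9, -0.0, 102.9]
wrist_force: [0.0, -0.0, -0.3]
width: 0.3
```

```bash
python3 d.py 527.2 326.7 72 103.0; python3 - <<'E'
from h import *
p=ctrl.read_camera("wrist"); cv2.imwrite("pics/w3.png",p["frame"])
E
python3 d.py 527.2 326.7 72 103.0
```

```text
t 6.67 tcp [526.9 328.4  71.4] rpy [ 1.7991e+02 -2.0000e-02  1.0289e+02] F [ 0.  -0.  -0.3] w 0.300
delta dx -1.7 dy -0.1 dz -0.6 spin -0.11
t 6.72 tcp [526.7 328.3  71.3] rpy [ 1.7993e+02 -2.0000e-02  1.0288e+02] F [-0.2 -0.  -0.5] w 0.298
delta dx -1.7 dy 0.1 dz -0.7 spin -0.12
```

View pics/w3.png

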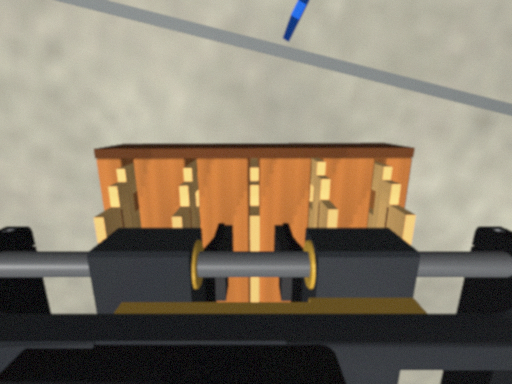

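play_rows(
  increments=[
    [[0,0,0,0],[0,0,0,0],[0,0,0,0],[0,0,0,0]],
  ],
  claw=0,
  grip_force=20,
)

```text
time: 7.22
tcp_pos: [0.5265, 0.3281, 0.0706]
ee_rot: [180.0, -0.0, 102.9]
wrist_force: [1.8, -0.3, -0.2]
width: 0.055
```

```bash
python3 d.py 527.2 326.7 72 103.0
```

```text
t 7.22 tcp [526.5 328.1  70.6] rpy [179.96  -0.   102.89] F [ 1.8 -0.3 -0.2] w 0.055
delta dx -1.5 dy 0.3 dz -1.4 spin -0.11
```

play_rows(
  increments=[
    [[0,0,-10,0],[0,0,-25,0],[0,0,-40,0],[0,0,-70,0],[0,0,-100,0],[0,0,-120,0],[0,0,-120,0]],
  ],
)

```text
time: 8.1
tcp_pos: [0.5271, 0.3286, 0.193]
ee_rot: [179.8, -0.1, 102.9]
wrist_force: [-0.1, -0.8, -0.5]
width: 0.054
```

```bash
python3 d.py 575 -3.8 190 88.07;python3 - <<'E'
from h import *
p=ctrl.read_camera("wrist"); cv2.imwrite("pics/w4.png",p["frame"])
p=ctrl.read_camera("scene"); cv2.imwrite("pics/s4.png",p["frame"])
E
```

```text
t 8.10 tcp [527.1 328.6 193. ] rpy [ 1.7980e+02 -5.0000e-02  1.0289e+02] F [-0.1 -0.8 -0.5] w 0.054
delta dx -334.7 dy -27.4 dz 3.0 spin 14.82
```

View pics/w4.png

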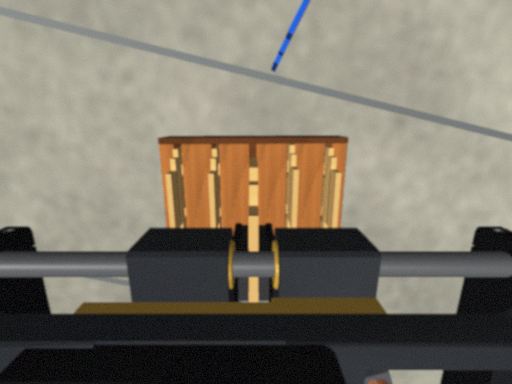

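View pics/s4.png

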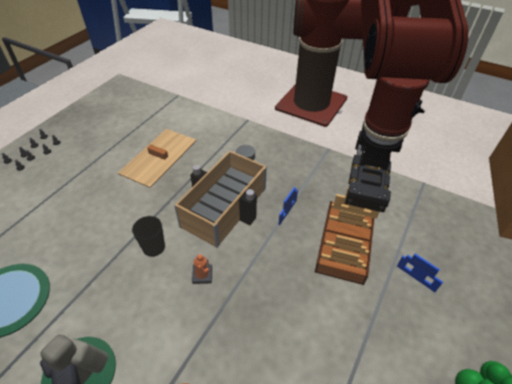

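play_rows(
  increments=[
    [[-50,-4,0,2],[-105,-8,0,5],[-160,-12,0,8],[-215,-16,0,11],[-270,-21,0,14],[-315,-25,0,15],[-335,-27,0,15],[-335,-27,0,15]],
  ],
)

```text
time: 9.2
tcp_pos: [0.574, -0.0052, 0.1893]
ee_rot: [-179.9, -0.0, 87.8]
wrist_force: [-0.6, 0.3, -0.8]
width: 0.055
```

```bash
python3 d.py 575 -3.8 140 88.07
```

```text
t 9.20 tcp [574.   -5.2 189.3] rpy [-1.7987e+02 -3.0000e-02  8.7770e+01] F [-0.6  0.3 -0.8] w 0.055
delta dx 1.5 dy 0.9 dz 49.3 spin -0.30
```

play_rows(
  increments=[
    [[1.5,1,10,0],[1.5,1,35,0],[1.5,1,60,0],[1.5,1,82,0],[1.5,1,82,0],[1.5,1,82,0]],
  ],
)

```text
time: 9.95
tcp_pos: [0.5759, -0.002, 0.109]
ee_rot: [180.0, -0.0, 88.0]
wrist_force: [0.1, 0.1, -0.7]
width: 0.055
```

```bash
python3 d.py 575 -3.8 68.6 88.07;python3 - <<'E'
from h import *
p=ctrl.read_camera("wrist"); cv2.imwrite("pics/w5.png",p["frame"])
E
python3 d.py 575 -3.8 68.6 88.07
```

```text
t 9.95 tcp [575.9  -2.  109. ] rpy [ 1.7998e+02 -1.0000e-02  8.7960e+01] F [ 0.1  0.1 -0.7] w 0.055
delta dx -1.8 dy -0.9 dz 40.4 spin -0.11
t 10.00 tcp [576.3  -2.4 109.6] rpy [179.91   0.    87.94] F [-0.8  0.6 -0.3] w 0.052
delta dx -1.5 dy -1.3 dz 41.0 spin -0.13
```

View pics/w5.png

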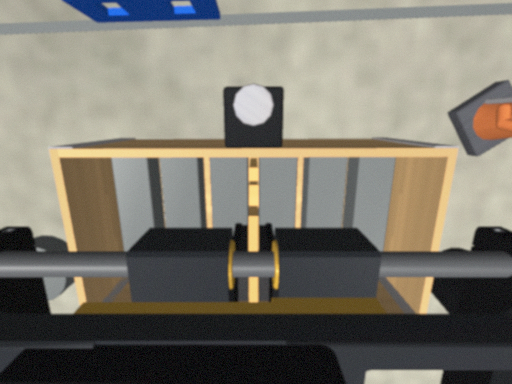

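play_rows(
  increments=[
    [[-1,-1,5,0],[-1,-1,12,0],[-1,-1,20,0],[-1,-1,28,0],[-1,-1,36,0],[-1,-1,36,0],[-1,-1,36,0]],
  ],
)

```text
time: 10.88
tcp_pos: [0.5746, -0.0041, 0.0726]
ee_rot: [-180.0, -0.0, 87.9]
wrist_force: [1.0, -0.1, 0.7]
width: 0.056
```

```bash
python3 d.py 575 -3.8 68.6 88.07
```

```text
t 10.88 tcp [574.6  -4.1  72.6] rpy [-179.99   -0.     87.88] F [ 1.  -0.1  0.7] w 0.056
delta dx 0.3 dy 0.3 dz 4.0 spin -0.19
```

play_rows(
  increments=[
    [[0,0,1.5,0],[0,0,3,0],[0,0,4.5,0],[0,0,5,0],[0,0,5,0]],
  ],
)

```text
time: 11.5
tcp_pos: [0.5749, -0.004, 0.0684]
ee_rot: [180.0, 0.0, 87.9]
wrist_force: [-2.2, 0.6, 5.7]
width: 0.056
```

```bash
python3 d.py 575 -3.8 68.6 88.07
```

```text
t 11.50 tcp [574.9  -4.   68.4] rpy [179.98   0.    87.89] F [-2.2  0.6  5.7] w 0.056
delta dx 0.2 dy 0.1 dz -0.2 spin -0.18
```

play_rows(
  increments=[
    [[0,0,0,0],[0,0,0,0],[0,0,0,0],[0,0,-10,0],[0,0,-30,0],[0,0,-60,0],[0,0,-100,0],[0,0,-120,0]],
  ],
  claw=0.3,
)

```text
time: 12.5
tcp_pos: [0.5763, -0.0042, 0.1918]
ee_rot: [179.7, 0.0, 87.9]
wrist_force: [0.5, 1.1, -0.1]
width: 0.301
```

```bash
python3 d.py 566.2 335.7 150 103.0;python3 - <<'E'
from h import *
p=ctrl.read_camera("wrist"); cv2.imwrite("pics/w6.png",p["frame"])
E
```

```text
t 12.50 tcp [576.3  -4.2 191.8] rpy [1.7968e+02 3.0000e-02 8.7890e+01] F [ 0.5  1.1 -0.1] w 0.301
delta dx 339.3 dy -22.6 dz 41.8 spin -15.11
```

View pics/w6.png

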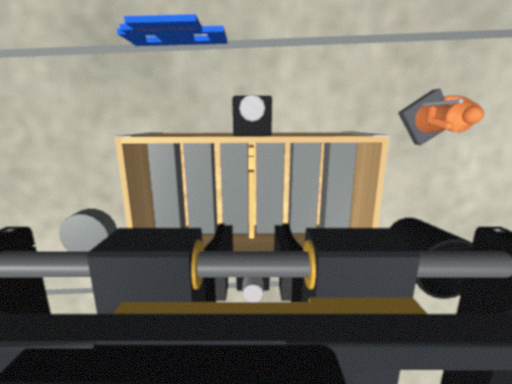

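play_rows(
  increments=[
    [[50,-4,0,-2],[105,-8,0,-5],[160,-12,0,-8],[215,-16,0,-11],[270,-19,0,-14],[320,-22,15,-15],[339,-22.5,42,-15],[339,-22.5,42,-15]],
  ],
)

```text
time: 13.55
tcp_pos: [0.562, 0.336, 0.1417]
ee_rot: [-179.6, 0.1, 103.0]
wrist_force: [0.0, -0.2, 0.2]
width: 0.298
```

```bash
python3 d.py 566.2 335.7 71.5 103.0
```

```text
t 13.55 tcp [562.  336.  141.7] rpy [-1.7962e+02  7.0000e-02  1.0302e+02] F [ 0.  -0.2  0.2] w 0.298
delta dx -1.3 dy 4.1 dz 70.2 spin 0.02
```

play_rows(
  increments=[
    [[0,0,20,0],[0,0,30,0],[0,0,30,0],[0,0,30,0]],
  ],
)

```text
time: 14.05
tcp_pos: [0.5652, 0.3352, 0.1162]
ee_rot: [179.9, -0.0, 102.8]
wrist_force: [0.1, -1.0, 0.1]
width: 0.3
```

```bash
python3 d.py 566.2 335.7 71.5 103.0
```

```text
t 14.05 tcp [565.2 335.2 116.2] rpy [ 1.7995e+02 -1.0000e-02  1.0284e+02] F [ 0.1 -1.   0.1] w 0.300
delta dx 0.3 dy 1.0 dz 44.7 spin -0.16
```

play_rows(
  increments=[
    [[0,1,15,0],[0,1,30,0],[0,1,45,0],[0,1,45,0],[0,1,45,0],[0,1,45,0]],
  ],
)

```text
time: 14.8
tcp_pos: [0.5662, 0.3361, 0.0714]
ee_rot: [179.9, -0.0, 102.9]
wrist_force: [0.8, -0.0, 0.3]
width: 0.298
```

```bash
python3 d.py 566.2 335.7 71.5 103.0
```

```text
t 14.80 tcp [566.2 336.1  71.4] rpy [ 1.7992e+02 -2.0000e-02  1.0288e+02] F [ 0.8 -0.   0.3] w 0.298
delta dx -0.4 dy -0.1 dz -0.1 spin -0.12
```

Close, then lift.

play_rows(
  increments=[
    [[0,0,0,0],[0,0,0,0],[0,0,0,0],[0,0,0,0]],
  ],
  claw=0,
  grip_force=20,
)

```text
time: 15.3
tcp_pos: [0.5659, 0.3359, 0.0707]
ee_rot: [180.0, -0.0, 102.9]
wrist_force: [0.8, 0.8, 0.3]
width: 0.055
```

```bash
python3 d.py 566.2 335.7 71.5 103.0
```

```text
t 15.30 tcp [565.9 335.9  70.7] rpy [ 1.7996e+02 -1.0000e-02  1.0288e+02] F [0.8 0.8 0.3] w 0.055
delta dx -0.3 dy 0.3 dz -0.8 spin -0.12
```

play_rows(
  increments=[
    [[0,0,-10,0],[0,0,-25,0],[0,0,-40,0],[0,0,-70,0],[0,0,-100,0],[0,0,-120,0],[0,0,-120,0],[0,0,-120,0]],
  ],
)

```text
time: 16.3
tcp_pos: [0.5649, 0.3355, 0.1893]
ee_rot: [-179.9, 0.0, 102.9]
wrist_force: [-0.0, -0.7, -0.0]
width: 0.058
```

```bash
python3 d.py 615 -5.1 190 88.07
```

```text
t 16.30 tcp [564.9 335.5 189.3] rpy [-1.7988e+02  2.0000e-02  1.0288e+02] F [-0.  -0.7 -0. ] w 0.058
delta dx -343.2 dy -27.1 dz -0.7 spin 14.81
```

play_rows(
  increments=[
    [[-50,-4,0,2],[-105,-8,0,5],[-160,-12,0,8],[-215,-16,0,11],[-270,-21,0,14],[-320,-25,0,15],[-343,-27,0,15],[-343,-27,0,15]],
  ],
)

```text
time: 17.3
tcp_pos: [0.6152, -0.0057, 0.1892]
ee_rot: [-179.9, -0.0, 87.8]
wrist_force: [-0.2, 0.4, -0.4]
width: 0.056
```

play_rows(
  increments=[
    [[0,0,10,0],[0,0,35,0],[0,0,60,0],[0,0,75,0],[0,0,75,0],[0,0,75,0],[0,0,75,0]],
  ],
)

```text
time: 18.18
tcp_pos: [0.6167, -0.0046, 0.1169]
ee_rot: [179.9, 0.0, 87.9]
wrist_force: [0.4, 0.3, 0.1]
width: 0.059
```

```bash
python3 d.py 615 -5.1 68.6 88.07;python3 - <<'E'
from h import *
p=ctrl.read_camera("wrist"); cv2.imwrite("pics/w7.png",p["frame"])
E
```

```text
t 18.18 tcp [616.7  -4.6 116.9] rpy [1.7987e+02 1.0000e-02 8.7890e+01] F [0.4 0.3 0.1] w 0.059
delta dx -0.6 dy -1.7 dz 48.3 spin -0.18
```

View pics/w7.png

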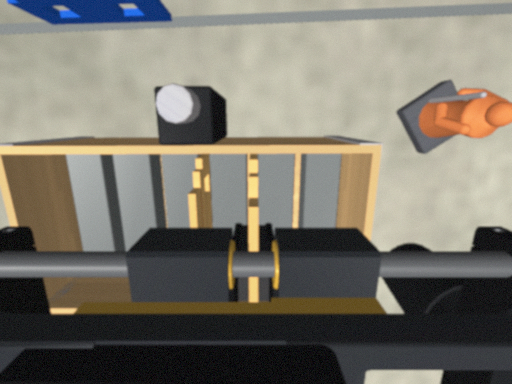

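play_rows(
  increments=[
    [[-0.5,-1.5,5,0],[-0.5,-1.5,10,0],[-0.5,-1.5,15,0],[-0.5,-1.5,24,0],[-0.5,-1.5,33,0],[-0.5,-1.5,42,0],[-0.5,-1.5,44,0],[-0.5,-1.5,44,0]],
  ],
)

```text
time: 19.23
tcp_pos: [0.6141, -0.005, 0.0713]
ee_rot: [-180.0, -0.0, 87.9]
wrist_force: [-0.8, -0.0, -0.8]
width: 0.059
```

```bash
python3 d.py 615 -5.1 68.6 88.07
```

```text
t 19.23 tcp [614.1  -5.   71.3] rpy [-179.97   -0.     87.88] F [-0.8 -0.  -0.8] w 0.059
delta dx -0.1 dy 0.9 dz 2.7 spin -0.19
```

play_rows(
  increments=[
    [[0,0.5,1.5,0],[0,0.5,3,0],[0,0.5,4,0],[0,0.5,4,0],[0,0.5,4,0]],
  ],
)

```text
time: 19.85
tcp_pos: [0.6152, -0.0051, 0.0687]
ee_rot: [180.0, 0.0, 87.9]
wrist_force: [-2.4, 1.4, 5.8]
width: 0.056
```

```bash
python3 d.py 615 -5.1 68.6 88.07
```

```text
t 19.85 tcp [615.2  -5.1  68.7] rpy [179.95   0.    87.88] F [-2.4  1.4  5.8] w 0.056
delta dx -0.0 dy -0.2 dz 0.1 spin -0.19
```

play_rows(
  increments=[
    [[0,0,0,0],[0,0,0,0],[0,0,0,0],[0,0,-10,0],[0,0,-30,0],[0,0,-60,0],[0,0,-100,0],[0,0,-120,0]],
  ],
  claw=0.3,
)

```text
time: 20.85
tcp_pos: [0.6165, -0.0052, 0.192]
ee_rot: [179.7, 0.0, 87.9]
wrist_force: [0.4, -0.2, 0.3]
width: 0.297
```

```bash
python3 d.py 605.1 344.7 150 103.0
```

```text
t 20.85 tcp [616.5  -5.2 192. ] rpy [1.7967e+02 3.0000e-02 8.7880e+01] F [ 0.4 -0.2  0.3] w 0.297
delta dx 349.3 dy -24.3 dz 42.0 spin -15.12
```

play_rows(
  increments=[
    [[55,-4,0,-2],[110,-8,0,-5],[165,-12,0,-8],[220,-16,0,-11],[280,-19,0,-14],[330,-23,15,-15],[349,-23,42,-15],[349,-23,42,-15]],
  ],
)

```text
time: 21.85
tcp_pos: [0.6023, 0.3453, 0.1425]
ee_rot: [-179.7, 0.1, 103.0]
wrist_force: [-0.6, -0.3, 0.1]
width: 0.298
```

play_rows(
  increments=[
    [[0,0,20,0],[0,0,30,0],[0,0,30,0],[0,0,30,0]],
  ],
)

```text
time: 22.35
tcp_pos: [0.6053, 0.3441, 0.1162]
ee_rot: [180.0, -0.0, 102.8]
wrist_force: [0.1, -0.4, 0.4]
width: 0.303
```

```bash
python3 d.py 605.1 344.7 71.5 103.0
```

```text
t 22.35 tcp [605.3 344.1 116.2] rpy [ 1.7995e+02 -1.0000e-02  1.0283e+02] F [ 0.1 -0.4  0.4] w 0.303
delta dx 0.6 dy -0.0 dz 44.7 spin -0.17
```

play_rows(
  increments=[
    [[0.5,0,15,0],[0.5,0,30,0],[0.5,0,45,0],[0.5,0,45,0],[0.5,0,45,0],[0.5,0,45,0]],
  ],
)

```text
time: 23.1
tcp_pos: [0.6052, 0.3453, 0.0714]
ee_rot: [179.9, -0.0, 102.9]
wrist_force: [-0.4, 0.6, 0.7]
width: 0.3
```

```bash
python3 d.py 605.1 344.7 71.5 103.0
```

```text
t 23.10 tcp [605.2 345.3  71.4] rpy [ 1.7992e+02 -1.0000e-02  1.0288e+02] F [-0.4  0.6  0.7] w 0.300
delta dx -0.6 dy -0.2 dz -0.1 spin -0.12
```

play_rows(
  increments=[
    [[0,0,0,0],[0,0,0,0],[0,0,0,0],[0,0,0,0]],
  ],
  claw=0,
  grip_force=20,
)

```text
time: 23.6
tcp_pos: [0.6048, 0.3451, 0.0707]
ee_rot: [180.0, -0.0, 102.9]
wrist_force: [0.5, -0.0, 0.8]
width: 0.059
```

```bash
python3 d.py 605.1 344.7 71.5 103.0
```

```text
t 23.60 tcp [604.8 345.1  70.7] rpy [ 1.7997e+02 -1.0000e-02  1.0288e+02] F [ 0.5 -0.   0.8] w 0.059
delta dx -0.5 dy 0.2 dz -0.8 spin -0.12
```

play_rows(
  increments=[
    [[0,0,-10,0],[0,0,-25,0],[0,0,-40,0],[0,0,-70,0],[0,0,-100,0],[0,0,-120,0],[0,0,-120,0],[0,0,-120,0]],
  ],
)

```text
time: 24.6
tcp_pos: [0.6038, 0.3448, 0.1893]
ee_rot: [-179.9, 0.0, 102.9]
wrist_force: [0.2, 0.1, -0.8]
width: 0.059
```

```bash
python3 d.py 655 -6.5 190 88.07
```

```text
t 24.60 tcp [603.8 344.8 189.3] rpy [-1.7988e+02  2.0000e-02  1.0288e+02] F [ 0.2  0.1 -0.8] w 0.059
delta dx -353.8 dy -28.4 dz -0.7 spin 14.81
```

play_rows(
  increments=[
    [[-50,-4,0,2],[-105,-8,0,5],[-160,-12,0,8],[-215,-17,0,11],[-270,-22,0,14],[-325,-26,0,15],[-354,-28.5,0,15],[-354,-28.5,0,15]],
  ],
)

```text
time: 25.6
tcp_pos: [0.6548, -0.0088, 0.1884]
ee_rot: [-179.8, 0.0, 87.7]
wrist_force: [-0.8, 0.5, -1.2]
width: 0.054
```

play_rows(
  increments=[
    [[0,0,10,0],[0,0,35,0],[0,0,60,0],[0,0,75,0],[0,0,75,0],[0,0,75,0],[0,0,75,0]],
  ],
)

```text
time: 26.48
tcp_pos: [0.6566, -0.0064, 0.117]
ee_rot: [179.9, 0.0, 87.9]
wrist_force: [-1.0, -0.1, 0.1]
width: 0.056
```

```bash
python3 d.py 655 -6.5 68.6 88.07;python3 - <<'E'
from h import *
p=ctrl.read_camera("wrist"); cv2.imwrite("pics/w8.png",p["frame"])
E
```

```text
t 26.48 tcp [656.6  -6.4 117. ] rpy [1.7987e+02 1.0000e-02 8.7890e+01] F [-1.  -0.1  0.1] w 0.056
delta dx -0.2 dy -1.6 dz 48.4 spin -0.18
```

View pics/w8.png

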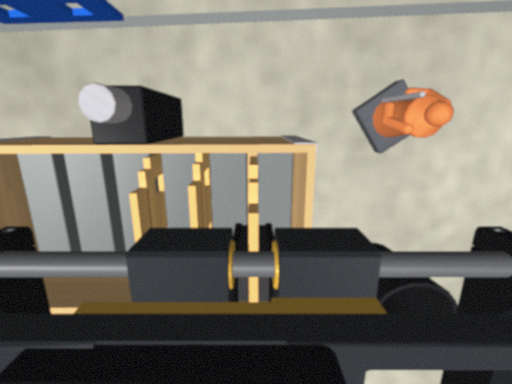

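play_rows(
  increments=[
    [[0,-1,5,0],[0,-1,10,0],[0,-1,15,0],[0,-1,24,0],[0,-1,33,0],[0,-1,42,0],[0,-1,44,0],[0,-1,44,0]],
  ],
)

```text
time: 27.52
tcp_pos: [0.6546, -0.0063, 0.0713]
ee_rot: [-180.0, -0.0, 87.9]
wrist_force: [0.6, 0.3, -1.2]
width: 0.059
```

```bash
python3 d.py 655 -6.5 68.6 88.07
```

```text
t 27.52 tcp [654.6  -6.3  71.3] rpy [-179.97   -0.     87.88] F [ 0.6  0.3 -1.2] w 0.059
delta dx -0.1 dy 0.4 dz 2.7 spin -0.19
```

play_rows(
  increments=[
    [[0,0.5,1.5,0],[0,0.5,3,0],[0,0.5,4,0],[0,0.5,4,0],[0,0.5,4,0]],
  ],
)

```text
time: 28.15
tcp_pos: [0.6557, -0.0064, 0.0687]
ee_rot: [179.9, 0.0, 87.9]
wrist_force: [-1.5, 0.3, 5.4]
width: 0.058
```

```bash
python3 d.py 655 -6.5 68.6 88.07
```

```text
t 28.15 tcp [655.7  -6.4  68.7] rpy [1.7994e+02 1.0000e-02 8.7880e+01] F [-1.5  0.3  5.4] w 0.058
delta dx -0.1 dy -0.7 dz 0.1 spin -0.19
```

Seated. Release, rise, next: rack slot −40.

play_rows(
  increments=[
    [[0,0,0,0],[0,0,0,0],[0,0,0,0],[0,0,-10,0],[0,0,-30,0],[0,0,-60,0],[0,0,-100,0],[0,0,-120,0]],
  ],
  claw=0.3,
)

```text
time: 29.15
tcp_pos: [0.657, -0.0065, 0.1922]
ee_rot: [179.7, 0.0, 87.9]
wrist_force: [0.5, -0.3, 0.2]
width: 0.3
```

```bash
python3 d.py 488.2 317.7 150 103.0
```

```text
t 29.15 tcp [657.   -6.5 192.2] rpy [1.7966e+02 3.0000e-02 8.7880e+01] F [ 0.5 -0.3  0.2] w 0.300
delta dx 317.8 dy -180.6 dz 42.2 spin -15.12
```

play_rows(
  increments=[
    [[50,-25,0,-2],[100,-55,0,-5],[150,-85,0,-8],[200,-115,0,-11],[250,-143,0,-14],[300,-170,15,-15],[318,-179,42,-15],[318,-179,42,-15]],
  ],
)

```text
time: 30.15
tcp_pos: [0.4855, 0.3186, 0.1434]
ee_rot: [-179.7, 0.1, 103.1]
wrist_force: [0.2, -0.6, 0.8]
width: 0.302
```

play_rows(
  increments=[
    [[0,0,20,0],[0,0,30,0],[0,0,30,0],[0,0,30,0]],
  ],
)

```text
time: 30.65
tcp_pos: [0.4887, 0.3176, 0.1159]
ee_rot: [180.0, -0.0, 102.8]
wrist_force: [0.1, 0.3, -0.3]
width: 0.297
```

```bash
python3 d.py 488.2 317.7 71.5 103.0
```

```text
t 30.65 tcp [488.7 317.6 115.9] rpy [ 1.7997e+02 -1.0000e-02  1.0282e+02] F [ 0.1  0.3 -0.3] w 0.297
delta dx 0.2 dy -0.5 dz 44.4 spin -0.18
```

play_rows(
  increments=[
    [[0,-0.5,15,0],[0,-0.5,30,0],[0,-0.5,45,0],[0,-0.5,45,0],[0,-0.5,45,0],[0,-0.5,45,0]],
  ],
)

```text
time: 31.4
tcp_pos: [0.4882, 0.3182, 0.0713]
ee_rot: [179.9, -0.0, 102.9]
wrist_force: [0.6, -0.1, 0.0]
width: 0.297
```

```bash
python3 d.py 488.2 317.7 71.5 103.0
```

```text
t 31.40 tcp [488.2 318.2  71.3] rpy [ 1.7993e+02 -2.0000e-02  1.0288e+02] F [ 0.6 -0.1  0. ] w 0.297
delta dx -0.5 dy -0.1 dz -0.2 spin -0.12
```

play_rows(
  increments=[
    [[0,0,0,0],[0,0,0,0],[0,0,0,0],[0,0,0,0]],
  ],
  claw=0,
  grip_force=20,
)

```text
time: 31.9
tcp_pos: [0.4879, 0.318, 0.0707]
ee_rot: [180.0, -0.0, 102.9]
wrist_force: [1.0, -0.8, -0.2]
width: 0.059
```

```bash
python3 d.py 488.2 317.7 71.5 103.0
```

```text
t 31.90 tcp [487.9 318.   70.7] rpy [ 1.7996e+02 -1.0000e-02  1.0288e+02] F [ 1.  -0.8 -0.2] w 0.059
delta dx -0.3 dy 0.2 dz -0.8 spin -0.12
```

play_rows(
  increments=[
    [[0,0,-10,0],[0,0,-25,0],[0,0,-40,0],[0,0,-70,0],[0,0,-100,0],[0,0,-120,0],[0,0,-120,0],[0,0,-120,0]],
  ],
)

```text
time: 32.9
tcp_pos: [0.4869, 0.3176, 0.1895]
ee_rot: [-179.9, 0.0, 102.9]
wrist_force: [-0.8, 0.1, -0.5]
width: 0.056
```

```bash
python3 d.py 535 -2.5 190 88.07
```

```text
t 32.90 tcp [486.9 317.6 189.5] rpy [-1.7989e+02  2.0000e-02  1.0288e+02] F [-0.8  0.1 -0.5] w 0.056
delta dx -322.8 dy -24.4 dz -0.5 spin 14.81
```

play_rows(
  increments=[
    [[-50,-4,0,2],[-105,-8,0,5],[-160,-12,0,8],[-215,-16,0,11],[-270,-20,0,14],[-310,-23,0,15],[-323,-25,0,15],[-323,-25,0,15]],
  ],
)

```text
time: 33.9
tcp_pos: [0.5346, -0.0027, 0.1894]
ee_rot: [-179.9, -0.0, 87.8]
wrist_force: [0.3, 0.0, 0.1]
width: 0.059
```

play_rows(
  increments=[
    [[0,0,10,0],[0,0,35,0],[0,0,60,0],[0,0,75,0],[0,0,75,0],[0,0,75,0],[0,0,75,0]],
  ],
)

```text
time: 34.78
tcp_pos: [0.5361, -0.0026, 0.1167]
ee_rot: [179.9, 0.0, 87.9]
wrist_force: [0.5, -0.2, -0.6]
width: 0.057
```

```bash
python3 d.py 535 -2.5 68.6 88.07;python3 - <<'E'
from h import *
p=ctrl.read_camera("wrist"); cv2.imwrite("pics/w9.png",p["frame"])
E
```

```text
t 34.77 tcp [536.1  -2.6 116.7] rpy [1.7988e+02 1.0000e-02 8.7890e+01] F [ 0.5 -0.2 -0.6] w 0.057
delta dx 0.0 dy -1.1 dz 48.1 spin -0.18
```

View pics/w9.png

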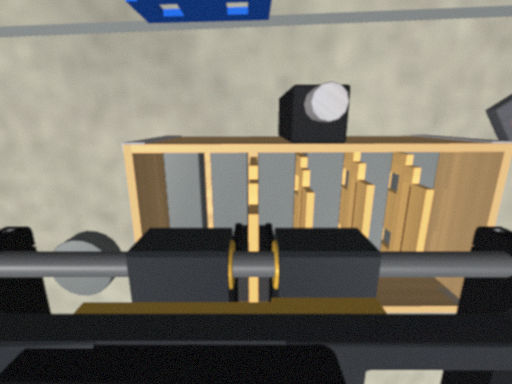

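play_rows(
  increments=[
    [[0,-1,5,0],[0,-1,10,0],[0,-1,15,0],[0,-1,24,0],[0,-1,33,0],[0,-1,42,0],[0,-1,44,0],[0,-1,44,0]],
  ],
)

```text
time: 35.83
tcp_pos: [0.5342, -0.0025, 0.0714]
ee_rot: [-180.0, -0.0, 87.9]
wrist_force: [0.2, -0.5, -0.4]
width: 0.054
```

play_rows(
  increments=[
    [[0,0.5,1.5,0],[0,0.5,3,0],[0,0.5,4,0],[0,0.5,4,0],[0,0.5,4,0]],
  ],
)

```text
time: 36.45
tcp_pos: [0.5351, -0.0025, 0.0687]
ee_rot: [180.0, 0.0, 87.9]
wrist_force: [-2.4, 0.1, 7.6]
width: 0.056
```

```bash
python3 d.py 535 -2.5 68.6 88.07
```

```text
t 36.45 tcp [535.1  -2.5  68.7] rpy [179.98   0.    87.89] F [-2.4  0.1  7.6] w 0.056
delta dx 0.0 dy -0.1 dz 0.1 spin -0.18
```

play_rows(
  increments=[
    [[0,0,0,0],[0,0,0,0],[0,0,0,0],[0,0,-10,0],[0,0,-30,0],[0,0,-60,0],[0,0,-100,0],[0,0,-120,0]],
  ],
  claw=0.3,
)

```text
time: 37.45
tcp_pos: [0.536, -0.0027, 0.191]
ee_rot: [179.8, 0.0, 87.9]
wrist_force: [0.0, -0.1, 0.0]
width: 0.299
```

```bash
python3 d.py 449.3 308.7 150 103.0
```

```text
t 37.45 tcp [536.   -2.7 191. ] rpy [1.7976e+02 3.0000e-02 8.7880e+01] F [ 0.  -0.1  0. ] w 0.299
delta dx 308.0 dy -98.2 dz 41.0 spin -15.12
```

play_rows(
  increments=[
    [[50,-14,0,-2],[105,-30,0,-5],[160,-47,0,-8],[210,-64,0,-11],[255,-80,0,-14],[295,-93,15,-15],[308,-97,41,-15],[308,-97,41,-15]],
  ],
)

```text
time: 38.45
tcp_pos: [0.4473, 0.309, 0.145]
ee_rot: [-179.8, 0.1, 103.0]
wrist_force: [-0.4, 0.1, 0.4]
width: 0.301
```

play_rows(
  increments=[
    [[0,0,20,0],[0,0,30,0],[0,0,30,0],[0,0,30,0]],
  ],
)

```text
time: 38.95
tcp_pos: [0.4499, 0.3088, 0.1176]
ee_rot: [179.9, -0.0, 102.8]
wrist_force: [0.3, -0.6, 0.4]
width: 0.3
```

```bash
python3 d.py 449.3 308.7 71.5 103.0
```

```text
t 38.95 tcp [449.9 308.8 117.6] rpy [ 1.7993e+02 -1.0000e-02  1.0285e+02] F [ 0.3 -0.6  0.4] w 0.300
delta dx 0.1 dy -0.6 dz 46.1 spin -0.15
```

play_rows(
  increments=[
    [[0,-0.5,15,0],[0,-0.5,30,0],[0,-0.5,46,0],[0,-0.5,46,0],[0,-0.5,46,0],[0,-0.5,46,0]],
  ],
)

```text
time: 39.7
tcp_pos: [0.4492, 0.309, 0.0712]
ee_rot: [179.9, -0.0, 102.9]
wrist_force: [-0.8, -0.5, 0.2]
width: 0.298
```

```bash
python3 d.py 449.3 308.7 71.5 103.0
```

```text
t 39.70 tcp [449.2 309.   71.2] rpy [ 1.7993e+02 -2.0000e-02  1.0288e+02] F [-0.8 -0.5  0.2] w 0.298
delta dx -0.3 dy -0.0 dz -0.3 spin -0.12
```

play_rows(
  increments=[
    [[0,0,0,0],[0,0,0,0],[0,0,0,0],[0,0,0,0]],
  ],
  claw=0,
  grip_force=20,
)

```text
time: 40.2
tcp_pos: [0.449, 0.3089, 0.0707]
ee_rot: [180.0, -0.0, 102.9]
wrist_force: [0.9, 0.5, -0.6]
width: 0.05
```

```bash
python3 d.py 449.3 308.7 71.5 103.0
```

```text
t 40.20 tcp [449.  308.9  70.7] rpy [ 1.7996e+02 -1.0000e-02  1.0289e+02] F [ 0.9  0.5 -0.6] w 0.050
delta dx -0.2 dy 0.3 dz -0.8 spin -0.11
```

play_rows(
  increments=[
    [[0,0,-10,0],[0,0,-25,0],[0,0,-40,0],[0,0,-70,0],[0,0,-100,0],[0,0,-120,0],[0,0,-120,0],[0,0,-120,0]],
  ],
)

```text
time: 41.2
tcp_pos: [0.448, 0.3085, 0.19]
ee_rot: [-179.9, 0.0, 102.9]
wrist_force: [-0.7, -0.7, -1.0]
width: 0.055
```

```bash
python3 d.py 495 -1.1 190 88.07
```

```text
t 41.20 tcp [448.  308.5 190. ] rpy [-1.7992e+02  1.0000e-02  1.0288e+02] F [-0.7 -0.7 -1. ] w 0.055
delta dx -312.3 dy -23.2 dz -0.0 spin 14.81
```

play_rows(
  increments=[
    [[-50,-4,0,2],[-105,-8,0,5],[-160,-12,0,8],[-215,-16,0,11],[-265,-20,0,14],[-300,-22,0,15],[-312,-24,0,15],[-312,-24,0,15]],
  ],
)

```text
time: 42.2
tcp_pos: [0.4942, -0.0008, 0.1896]
ee_rot: [-179.9, -0.0, 87.8]
wrist_force: [-0.3, -0.9, -0.3]
width: 0.053
```

play_rows(
  increments=[
    [[0,0,10,0],[0,0,35,0],[0,0,60,0],[0,0,75,0],[0,0,75,0],[0,0,75,0],[0,0,75,0]],
  ],
)

```text
time: 43.08
tcp_pos: [0.4957, -0.0008, 0.1167]
ee_rot: [179.9, 0.0, 87.9]
wrist_force: [-0.6, -0.6, 0.2]
width: 0.056
```

```bash
python3 d.py 495 -1.1 68.6 88.07;python3 - <<'E'
from h import *
p=ctrl.read_camera("wrist"); cv2.imwrite("pics/w10.png",p["frame"])
E
```

```text
t 43.08 tcp [495.7  -0.8 116.7] rpy [1.7989e+02 1.0000e-02 8.7890e+01] F [-0.6 -0.6  0.2] w 0.056
delta dx -0.3 dy -0.7 dz 48.1 spin -0.18
```

View pics/w10.png

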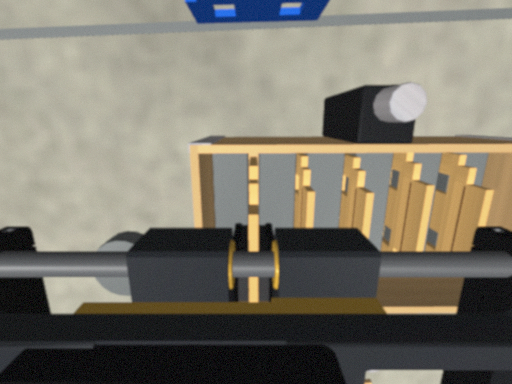

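play_rows(
  increments=[
    [[0,-0.5,5,0],[0,-0.5,10,0],[0,-0.5,15,0],[0,-0.5,24,0],[0,-0.5,33,0],[0,-0.5,42,0],[0,-0.5,44,0],[0,-0.5,44,0]],
  ],
)

```text
time: 44.12
tcp_pos: [0.4943, -0.0007, 0.0714]
ee_rot: [-180.0, -0.0, 87.9]
wrist_force: [0.1, -0.4, 0.1]
width: 0.055
```

play_rows(
  increments=[
    [[0,0,1.5,0],[0,0,3,0],[0,0,4,0],[0,0,4,0],[0,0,4,0]],
  ],
)

```text
time: 44.75
tcp_pos: [0.4947, -0.0007, 0.0687]
ee_rot: [180.0, 0.0, 87.9]
wrist_force: [-3.1, 0.5, 8.3]
width: 0.057
```

```bash
python3 d.py 495 -1.1 68.6 88.07
```

```text
t 44.75 tcp [494.7  -0.7  68.7] rpy [179.98   0.    87.88] F [-3.1  0.5  8.3] w 0.057
delta dx -0.3 dy 0.3 dz 0.1 spin -0.19
```

play_rows(
  increments=[
    [[0,0,0,0],[0,0,0,0],[0,0,0,0],[0,0,-10,0],[0,0,-30,0],[0,0,-70,0],[0,0,-125,0],[0,0,-180,0]],
  ],
  claw=0.3,
)

```text
time: 45.75
tcp_pos: [0.4941, -0.0007, 0.2498]
ee_rot: [180.0, 0.0, 87.9]
wrist_force: [1.8, 0.4, 0.3]
width: 0.3
```

```bash
python3 d.py 513 -357 300 88;python3 - <<'E'
from h import *
p=ctrl.read_camera("top"); cv2.imwrite("pics/t11.png",p["frame"])
E
```

```text
t 45.75 tcp [494.1  -0.7 249.8] rpy [179.98   0.    87.88] F [1.8 0.4 0.3] w 0.300
delta dx -355.4 dy 32.1 dz -50.2 spin -0.12
```

View pics/t11.png

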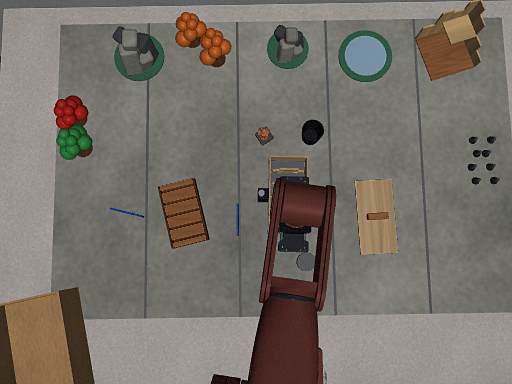

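play_rows(
  increments=[
    [[-50,4,-20,0],[-105,9,-40,0],[-160,14,-50,0],[-215,19,-50,0],[-270,24,-50,0],[-325,30,-50,0],[-355,32,-50,0],[-355,32,-50,0]],
  ],
)

```text
time: 46.8
tcp_pos: [0.5126, -0.3588, 0.2972]
ee_rot: [-180.0, -0.0, 87.7]
wrist_force: [-0.2, -0.1, 0.2]
width: 0.299
```

play_rows(
  increments=[
    [[0,0,0,0],[0,0,0,0]],
  ],
)

```text
time: 47.05
tcp_pos: [0.5135, -0.3555, 0.2979]
ee_rot: [180.0, -0.0, 88.0]
wrist_force: [-0.4, 0.4, 0.5]
width: 0.298
```

```bash
python3 st.py; python3 - <<'E'
from h import *
p=ctrl.read_camera("wrist"); cv2.imwrite("pics/w12.png",p["frame"]); np.save("w12.npy",p,allow_pickle=True)
E
```

```text
t 47.05 tcp [ 513.5 -355.5  297.9] rpy [179.98  -0.    87.96] q [-41.9  10.8  83.4   0.   85.8 -39.9] F [-0.4  0.4  0.5] w 0.298
```

View pics/w12.png

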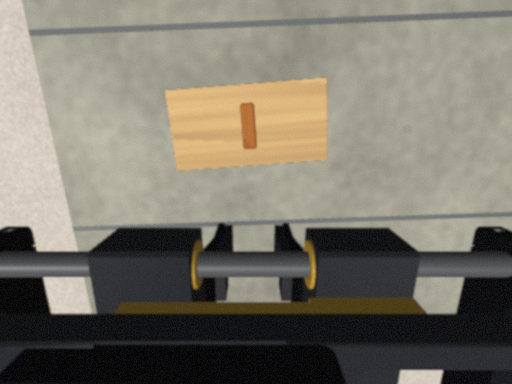

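```bash
python3 - <<'E'
from h import *
p=np.load("w12.npy",allow_pickle=True).item()
f=p["frame"]; hsv=cv2.cvtColor(f,cv2.COLOR_BGR2HSV)
roi=np.zeros(f.shape[:2],bool); roi[65:185,155:340]=True
m=(hsv[...,1]>70)&((hsv[...,0]<28)|(hsv[...,0]>170))&roi
m=cv2.morphologyEx(m.astype(np.uint8),cv2.MORPH_CLOSE,np.ones((5,5)))
for free in (True,False):
    v,r,X=fit_rect(p,m,.515,-.283,.05,.238,.12,.011,free=free); print(v[:2],np.degrees(v[2]),v[3:],r)
S=4;o=np.array([150,65])
vis=cv2.resize(f[65:190,150:345],None,fx=S,fy=S,interpolation=cv2.INTER_CUBIC)
def draw(P,col=(255,0,255)):
    for u in proj(p,P): cv2.circle(vis,tuple(np.int32(((u-o+.5)*S-.5))),1,col,-1)
draw(rect_pts(v[0],v[1],v[2],.238,.12,.011)); draw(rect_pts(v[0],v[1],v[2],.02,.064,.037),(255,0,0))
cv2.imwrite("pics/w12f.png",vis)
E
```

```text
[ 0.50776461 -0.28887676] 2.292390747766513 [1.00002156] 0.5049476594015171
[ 0.50776423 -0.28887669] 2.2923644067670685 [] 0.5049628162487696
```

View pics/w12f.png

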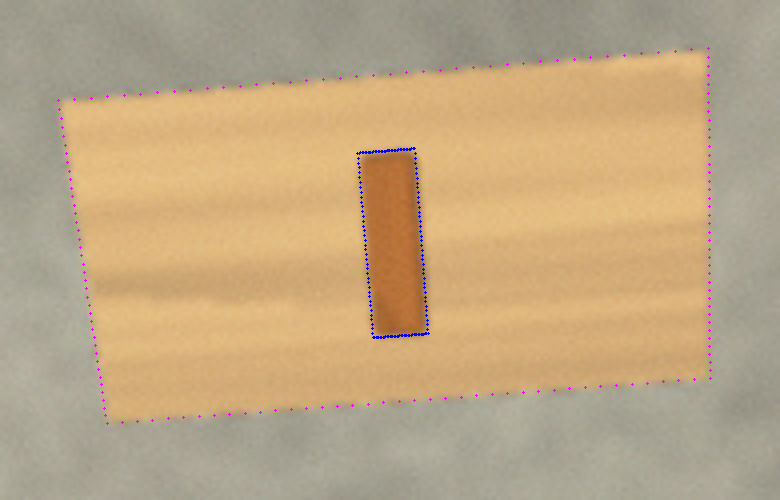

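```bash
python3 d.py 507.8 -288.9 80 92.3
```

```text
t 47.10 tcp [ 513.5 -355.5  298. ] rpy [179.98   0.    87.96] F [-0.2 -0.6  0.7] w 0.301
delta dx 66.3 dy -8.1 dz 218.0 spin -4.34
```

play_rows(
  increments=[
    [[15,-2,50,-1],[30,-4,100,-3],[45,-6,150,-4.4],[60,-8,200,-4.4],[66,-8,218,-4.4],[66,-8,218,-4.4],[66,-8,218,-4.4]],
  ],
  claw=0.5,
)

```text
time: 47.98
tcp_pos: [0.5095, -0.2919, 0.0823]
ee_rot: [179.8, 0.2, 92.3]
wrist_force: [0.4, -1.0, 0.3]
width: 0.498
```

```bash
python3 d.py 507.8 -288.9 32 92.3;  python3 - <<'E'
from h import *
p=ctrl.read_camera("wrist"); cv2.imwrite("pics/w13.png",p["frame"])
E
```

```text
t 47.98 tcp [ 509.5 -291.9   82.3] rpy [1.798e+02 1.700e-01 9.229e+01] F [ 0.4 -1.   0.3] w 0.498
delta dx 3.1 dy -1.5 dz 50.3 spin -0.01
```

View pics/w13.png

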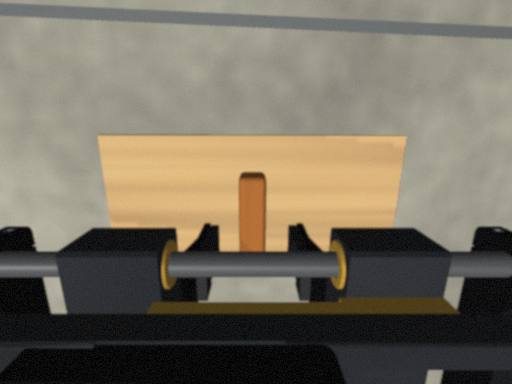

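play_rows(
  increments=[
    [[2,-1,15,0],[2,-1,30,0],[2,-1,42,0],[2,-1,48,0],[2,-1,48,0],[2,-1,48,0]],
  ],
)

```text
time: 48.78
tcp_pos: [0.5069, -0.2887, 0.0319]
ee_rot: [180.0, 0.0, 92.3]
wrist_force: [-0.1, -0.4, -0.4]
width: 0.504
```

```bash
python3 d.py 507.8 -288.9 32 92.3
```

```text
t 48.77 tcp [ 506.9 -288.7   31.9] rpy [1.7998e+02 2.0000e-02 9.2280e+01] F [-0.1 -0.4 -0.4] w 0.504
delta dx -0.2 dy 0.9 dz -0.1 spin -0.02
```

play_rows(
  increments=[
    [[0,1,0,0],[0,1,0,0],[0,1,0,0],[0,1,0,0],[0,1,0,0]],
  ],
  claw=0,
  grip_force=40,
)

```text
time: 49.4
tcp_pos: [0.5078, -0.2885, 0.0318]
ee_rot: [180.0, 0.0, 92.3]
wrist_force: [0.7, 0.0, 1.0]
width: 0.226
```

```bash
python3 d.py 507.8 -288.9 32 92.3
```

```text
t 49.40 tcp [ 507.8 -288.5   31.8] rpy [1.7998e+02 1.0000e-02 9.2280e+01] F [0.7 0.  1. ] w 0.226
delta dx -0.4 dy 0.0 dz -0.2 spin -0.02
```

play_rows(
  increments=[
    [[0,0,-10,0],[0,0,-30,0],[0,0,-65,0],[0,0,-110,0],[0,0,-150,0],[0,0,-170,0],[0,0,-170,0],[0,0,-170,0]],
  ],
)

```text
time: 50.4
tcp_pos: [0.5067, -0.2878, 0.1997]
ee_rot: [-179.9, -0.1, 92.3]
wrist_force: [-0.1, -0.2, -1.6]
width: 0.227
```

```bash
python3 d.py 575 -3.8 200 88.07; python3 - <<'E'
from h import *
p=ctrl.read_camera("wrist"); cv2.imwrite("pics/w14.png",p["frame"])
E
```

```text
t 50.40 tcp [ 506.7 -287.8  199.7] rpy [-1.7987e+02 -1.1000e-01  9.2280e+01] F [-0.1 -0.2 -1.6] w 0.227
delta dx 281.0 dy 79.5 dz -0.3 spin 4.21
```

View pics/w14.png

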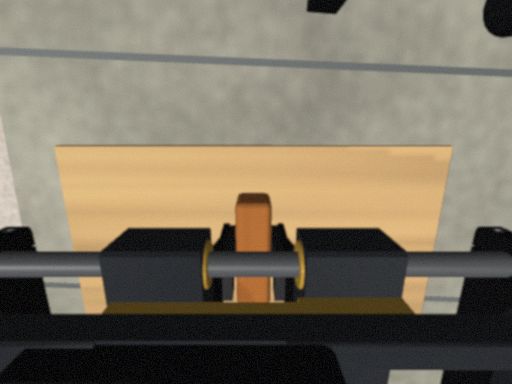

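play_rows(
  increments=[
    [[40,11,0,0.6],[85,24,0,1.3],[130,37,0,2],[175,50,0,2.7],[220,62,0,3.4],[260,74,0,4.2],[281,79.5,0,4.2],[281,79.5,0,4.2]],
  ],
)

```text
time: 51.45
tcp_pos: [0.575, -0.0029, 0.1995]
ee_rot: [-179.8, -0.0, 88.2]
wrist_force: [-1.1, 0.5, -1.6]
width: 0.225
```

play_rows(
  increments=[
    [[0,0,10,0],[0,0,30,0],[0,0,50,0],[0,0,65,0],[0,0,65,0],[0,0,65,0]],
  ],
)

```text
time: 52.2
tcp_pos: [0.5763, -0.0046, 0.137]
ee_rot: [180.0, 0.0, 88.1]
wrist_force: [-0.4, -0.5, -0.9]
width: 0.231
```

```bash
python3 d.py 575 -3.8 118.8 88.07; python3 - <<'E'
from h import *
p=ctrl.read_camera("wrist"); cv2.imwrite("pics/w15.png",p["frame"])
p=ctrl.read_camera("scene"); cv2.imwrite("pics/s15.png",cv2.resize(p["frame"][110:290,110:350],None,fx=3,fy=3))
E
python3 d.py 575 -3.8 118.8 88.07
```

```text
t 52.20 tcp [576.3  -4.6 137. ] rpy [179.96   0.    88.08] F [-0.4 -0.5 -0.9] w 0.231
delta dx 0.8 dy -1.3 dz 18.2 spin 0.01
t 52.30 tcp [576.6  -4.5 137.6] rpy [1.7989e+02 1.0000e-02 8.8090e+01] F [ 0.1  0.2 -1.3] w 0.227
delta dx 0.7 dy -1.7 dz 18.8 spin 0.02
```

View pics/w15.png

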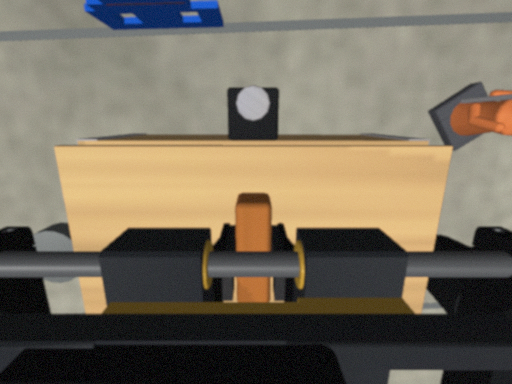

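View pics/s15.png

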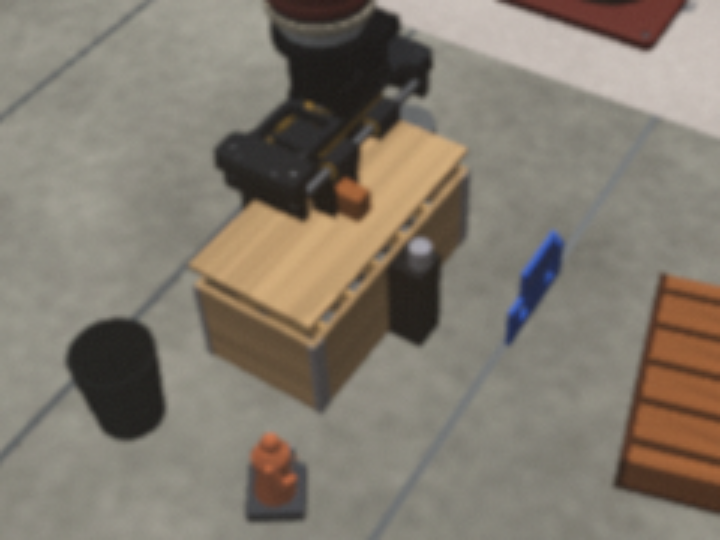

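play_rows(
  increments=[
    [[0.5,-1,3,0],[0.5,-1,6,0],[0.5,-1,9,0],[0.5,-1,12,0],[0.5,-1,14,0],[0.5,-1,14,0],[0.5,-1,14,0]],
  ],
)

```text
time: 53.18
tcp_pos: [0.5749, -0.004, 0.1226]
ee_rot: [180.0, -0.0, 88.1]
wrist_force: [0.7, 0.3, -1.6]
width: 0.229
```

```bash
python3 d.py 575 -3.8 118.8 88.07
```

```text
t 53.17 tcp [574.9  -4.  122.6] rpy [179.99  -0.    88.08] F [ 0.7  0.3 -1.6] w 0.229
delta dx 0.2 dy 0.1 dz 3.8 spin 0.01
```

play_rows(
  increments=[
    [[0,0,1.5,0],[0,0,3,0],[0,0,4,0],[0,0,4.5,0],[0,0,4.5,0],[0,0,4.5,0]],
  ],
)

```text
time: 53.92
tcp_pos: [0.5748, -0.004, 0.1188]
ee_rot: [-180.0, 0.0, 88.1]
wrist_force: [-4.0, -0.2, 4.9]
width: 0.231
```

```bash
python3 d.py 575 -3.8 118.8 88.07
```

```text
t 53.92 tcp [574.8  -4.  118.8] rpy [-1.7999e+02  1.0000e-02  8.8080e+01] F [-4.  -0.2  4.9] w 0.231
delta dx 0.2 dy 0.2 dz -0.0 spin 0.01
```

play_rows(
  increments=[
    [[0,0,0,0],[0,0,0,0],[0,0,0,0],[0,0,-10,0],[0,0,-30,0],[0,0,-60,0],[0,0,-80,0],[0,0,-80,0]],
  ],
  claw=0.5,
)

```text
time: 54.92
tcp_pos: [0.5765, -0.0042, 0.2011]
ee_rot: [179.7, 0.0, 88.1]
wrist_force: [0.2, 0.1, -0.1]
width: 0.504
```

```bash
python3 d.py 577.8 79.2 145 88.07; python3 - <<'E'
from h import *
p=ctrl.read_camera("wrist"); cv2.imwrite("pics/w16.png",p["frame"]); np.save("w16.npy",p,allow_pickle=True)
p=ctrl.read_camera("scene"); cv2.imwrite("pics/s16.png",cv2.resize(p["frame"][110:290,110:350],None,fx=3,fy=3))
E
```

```text
t 54.92 tcp [576.5  -4.2 201.1] rpy [1.797e+02 3.000e-02 8.808e+01] F [ 0.2  0.1 -0.1] w 0.504
delta dx 83.4 dy -1.5 dz 56.1 spin 0.01
```

View pics/w16.png

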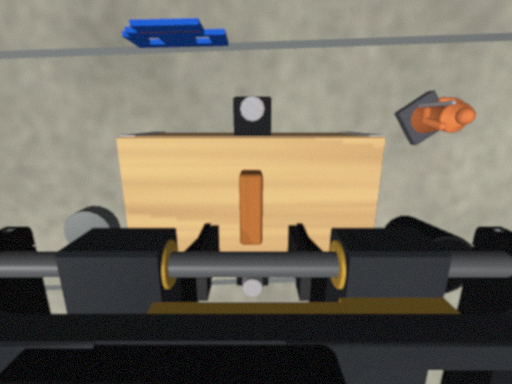

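View pics/s16.png

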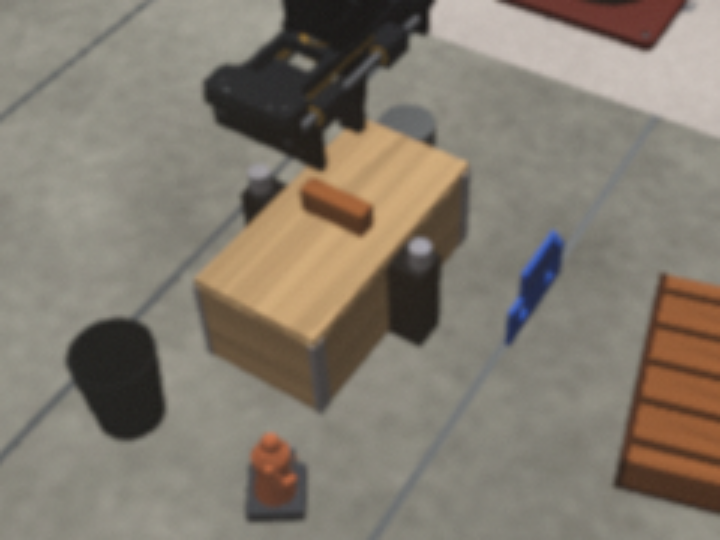

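Lid is seated level, released. Now the studs, gripper shut.

play_rows(
  increments=[
    [[30,-0.5,0,0],[60,-1,0,0],[83,-1.5,20,0],[83,-1.5,45,0],[83,-1.5,55,0],[83,-1.5,55,0],[83,-1.5,55,0]],
  ],
  claw=0,
)

```text
time: 55.9
tcp_pos: [0.5767, 0.0787, 0.1438]
ee_rot: [179.9, -0.0, 88.0]
wrist_force: [0.5, -0.2, -0.5]
width: 0.006
```

```bash
python3 d.py 577.8 79.2 119 88.07; python3 - <<'E'
from h import *
p=ctrl.read_camera("wrist"); cv2.imwrite("pics/w17.png",p["frame"])
p=ctrl.read_camera("scene"); cv2.imwrite("pics/s17.png",cv2.resize(p["frame"][110:290,110:350],None,fx=3,fy=3))
E
```

```text
t 55.90 tcp [576.7  78.7 143.8] rpy [179.94  -0.    88.05] F [ 0.5 -0.2 -0.5] w 0.006
delta dx 0.5 dy 1.1 dz 24.8 spin -0.02
```

View pics/s17.png

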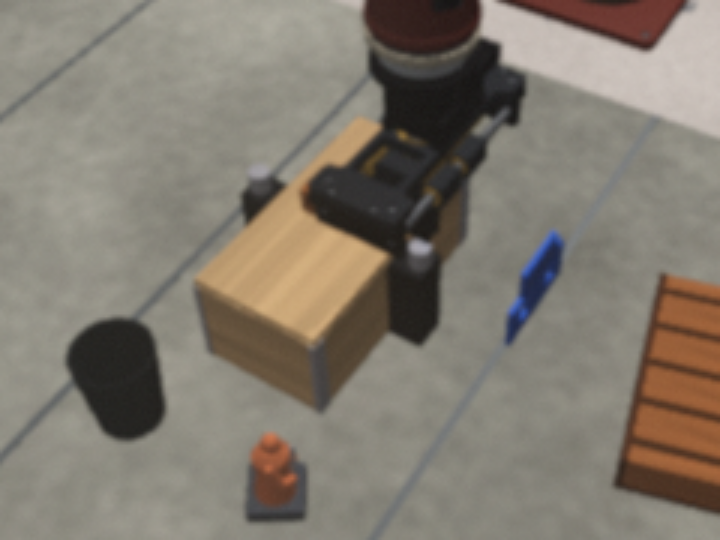

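play_rows(
  increments=[
    [[0.5,1,6,0],[0.5,1,12,0],[0.5,1,16,0],[0.5,1,20,0],[0.5,1,23,0],[0.5,1,25,0],[0.5,1,26,0],[0.5,1,26,0]],
  ],
)

```text
time: 57.0
tcp_pos: [0.5772, 0.0795, 0.1193]
ee_rot: [-180.0, 0.0, 88.1]
wrist_force: [-8.0, -1.2, 16.4]
width: 0.007
```

```bash
python3 d.py 577.8 79.2 119 88.07
```

```text
t 57.00 tcp [577.2  79.5 119.3] rpy [-1.80e+02  2.00e-02  8.81e+01] F [-8.  -1.2 16.4] w 0.007
delta dx -0.3 dy 0.6 dz 0.3 spin 0.03
```

play_rows(
  increments=[
    [[0,0,1,0],[0,0,1,0],[0,0,1,0]],
  ],
)

```text
time: 57.38
tcp_pos: [0.5773, 0.0795, 0.1192]
ee_rot: [180.0, 0.0, 88.1]
wrist_force: [-10.8, -1.6, 21.9]
width: 0.009
```

play_rows(
  increments=[
    [[0,0,-10,0],[0,0,-30,0],[0,0,-60,0],[0,0,-85,0],[0,0,-85,0]],
  ],
)

```text
time: 58.0
tcp_pos: [0.579, 0.0796, 0.2042]
ee_rot: [179.7, -0.0, 88.1]
wrist_force: [0.3, -0.1, 0.5]
width: 0.006
```

```bash
python3 d.py 572.2 -86.8 200 88.07
```

```text
t 58.00 tcp [579.   79.6 204.2] rpy [ 1.7968e+02 -1.0000e-02  8.8080e+01] F [ 0.3 -0.1  0.5] w 0.006
delta dx -166.5 dy -1.3 dz 4.2 spin 0.01
```

play_rows(
  increments=[
    [[-50,0,0,0],[-100,-1,0,0],[-145,-1,0,0],[-166,-1,0,0],[-166,-1,20,0],[-166,-1,45,0],[-166,-1,55,0],[-166,-1,55,0]],
  ],
)

```text
time: 59.0
tcp_pos: [0.5697, -0.0849, 0.1443]
ee_rot: [-179.8, -0.1, 88.2]
wrist_force: [0.7, 0.5, 0.2]
width: 0.006
```

```bash
python3 d.py 572.2 -86.8 119 88.07; python3 - <<'E'
from h import *
p=ctrl.read_camera("scene"); cv2.imwrite("pics/s18.png",cv2.resize(p["frame"][110:290,110:350],None,fx=3,fy=3))
E
python3 d.py 572.2 -86.8 119 88.07
```

```text
t 59.00 tcp [569.7 -84.9 144.3] rpy [-1.7983e+02 -6.0000e-02  8.8150e+01] F [0.7 0.5 0.2] w 0.006
delta dx -1.8 dy 2.6 dz 25.3 spin 0.08
t 59.05 tcp [570.5 -85.4 145.6] rpy [-1.7995e+02 -3.0000e-02  8.8150e+01] F [-0.4 -0.5  0.4] w 0.002
delta dx -1.4 dy 1.8 dz 26.6 spin 0.08
```

View pics/s18.png

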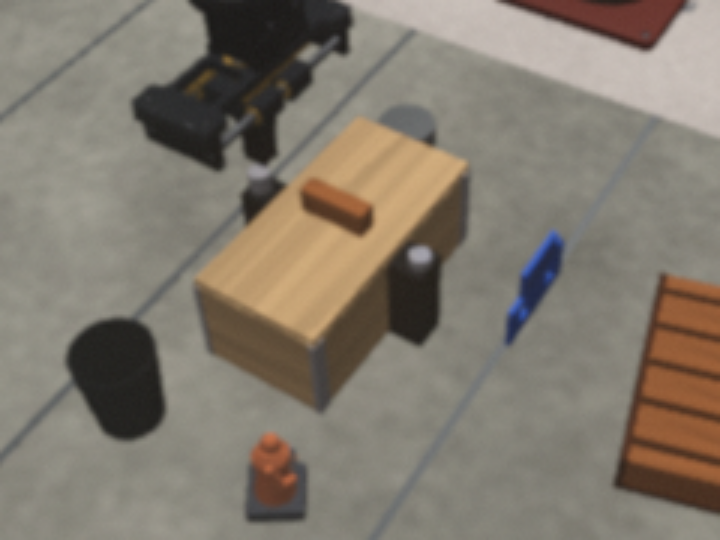

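play_rows(
  increments=[
    [[-1.5,1,6,0],[-1.5,1,12,0],[-1.5,1,16,0],[-1.5,1,20,0],[-1.5,1,23,0],[-1.5,1,26,0],[-1.5,1,28,0],[-1.5,1,28,0]],
  ],
)

```text
time: 60.05
tcp_pos: [0.5716, -0.088, 0.1193]
ee_rot: [-180.0, 0.0, 88.1]
wrist_force: [-4.6, 2.1, 8.9]
width: 0.008
```

```bash
python3 d.py 572.2 -86.8 119 88.07
```

```text
t 60.05 tcp [571.6 -88.  119.3] rpy [-1.800e+02  1.000e-02  8.808e+01] F [-4.6  2.1  8.9] w 0.008
delta dx 1.2 dy 0.6 dz 0.3 spin 0.01
```

play_rows(
  increments=[
    [[0,0,1.5,0],[0,0,2,0],[0,0,2,0],[0,0,2,0]],
  ],
)

```text
time: 60.55
tcp_pos: [0.5717, -0.0879, 0.1192]
ee_rot: [180.0, 0.0, 88.1]
wrist_force: [-9.7, 1.8, 21.1]
width: 0.004
```

play_rows(
  increments=[
    [[0,0,-10,0],[0,0,-30,0],[0,0,-70,0],[-40,0,-120,0],[-100,0,-150,0],[-160,0,-150,0],[-200,0,-150,0],[-200,0,-150,0]],
  ],
)

```text
time: 61.55
tcp_pos: [0.5642, -0.2911, 0.2667]
ee_rot: [180.0, 0.1, 87.8]
wrist_force: [-0.1, 0.6, 0.1]
width: 0.007
```

```bash
python3 st.py; python3 - <<'E'
from h import *
p=ctrl.read_camera("scene"); cv2.imwrite("pics/s19.png",cv2.resize(p["frame"][110:290,110:350],None,fx=3,fy=3))
p=ctrl.read_camera("wrist"); cv2.imwrite("pics/w19.png",p["frame"]);
p=ctrl.read_camera("top"); cv2.imwrite("pics/t19.png",p["frame"])
E
```

```text
t 61.55 tcp [ 564.2 -291.1  266.7] rpy [1.7997e+02 6.0000e-02 8.7830e+01] q [-34.4  13.   84.1  -0.   82.8 -32.2] F [-0.1  0.6  0.1] w 0.007
```

View pics/s19.png

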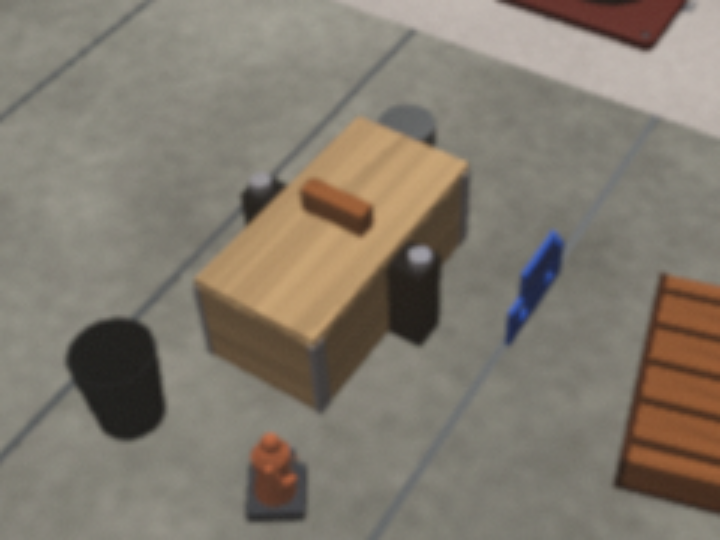

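View pics/t19.png

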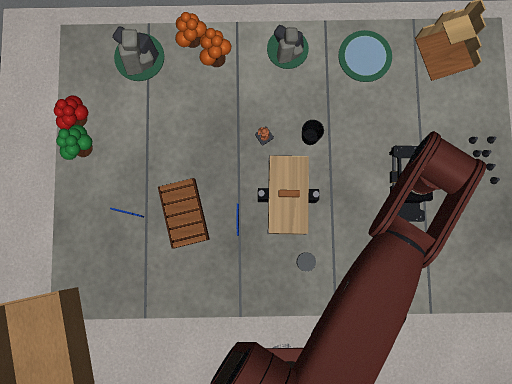

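View pics/w19.png

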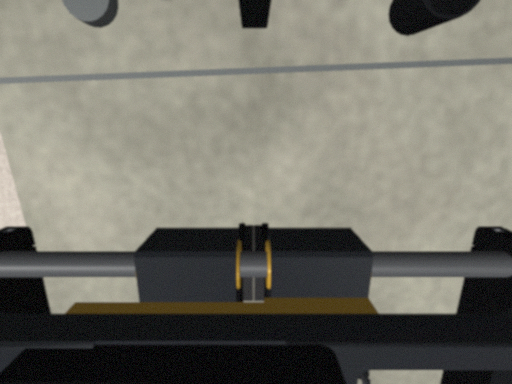

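```bash
python3 -c "
from cell import ctrl
print(ctrl.sign_off())"
```

```text
the job is handed in; nothing more can be done
None
```

The job is done and handed in at about 61.6 s of the 210 s allowed; no verdict is reported.

- **Panels:** All five were in the rack. I lifted each one out and lowered it upright into its own case slot. Each met the case floor with 5–8 N at a tool height of 68.4–68.7 mm, against about 68.6 mm expected.
- **Lid:** I took it from the table, set it on the case and let go before touching the studs. It met the rim at the seated height (tool at 118.8 mm), and the scene camera shows it level and fully down. I did not see it get knocked aside at any point.
- **Lock studs:** I pressed the +y stud first, then the −y one, each to a hard stop with the fingertips at about 102 mm and 21–22 N. The last scene picture shows both shorter than before.
- **Other things:** In the last top view the statue, dice cup, tape measure and the two blue look-alikes look to be where they were at the start. I judged this by eye and did not measure it.

No check failed or disagreed.

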